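# Close up the leak-test chamber

## Robot

A 6-joint arm with a two-finger parallel gripper is mounted at the origin on a cart in front of the work surface, level with it; the furniture and walls round the work are solid. World frame = base frame: x ahead of the robot, y to its left, z up, the work surface at z = 0. Lengths are in m, angles in degrees, forces in N, time in s.
With the tool pointing down it reaches from about 0.25 to 0.775 m from the base axis. Payload 4 kg.
Tool frame: the origin (TCP) lies midway between the tips of the shut fingers; the grasp point (between the pads) lies 19 mm behind it (arm.grasp_offset is the distance from the TCP to the grasp point, in m); z points along the fingers, y is the line along which they close (so a half turn about z gives the same grasp; the last joint's range is limited). The gripper opens to 94 mm and grips with 3 to 60 N. Pads are 16 mm wide; open, the fingers measure 119 mm over their backs; the gripper's body (75 mm by 177 mm) begins 78 mm behind the grasp point.
Start: joints at [-78.673, 4.996, 78.535, -0, 96.463, -5.907], TCP at [0.163, -0.525, 0.206] pointing down, gripper open.
Joint ranges: [-177.83, 177.83], [-43.37, 116.18], [15.69, 146.23], [-61.86, 241.86], [9.47, 152.12], [-147.06, 147.06]. Speed limits (degrees/s): [159.86, 159.86, 180, 180, 180, 180].

## Interface

Orientations are given as a 3x3 rotation matrix whose columns are the frame's x, y, z axes.
In Python, from rig import get_state, optics, order, arm gives the robot as it stands.
- The arm moves only by the tool send_rows, never from a script. Its argument "rows" is a list of rows, each an object of numbers: "hand": the opening, from 0 (shut) to 1 (fully open); "tx", "ty", "tz": the shift along the tool's x, y, z in m; "wx", "wy", "wz": the turn, a rotation vector about the tool's x, y, z in rad. In form: [{"hand": .., "tx": .., "ty": .., "tz": .., "wx": .., "wy": .., "wz": ..}, ...]. A call has 1 to 12 rows; each row is the pose to reach, as a shift and turn from the pose commanded when the call began, along the tool's axes at that moment; what a row does not reach only later rows make up. A row lasts 1/12 s, in which the tool goes at most 41.7 mm and 7.16 degrees, less where a joint would pass 70% of its speed; a pose out of reach is approached as far as the arm can. A call with a gripper value outside its range is refused whole. The fingers move at their own pace and stop on an object; "squeeze" is the grip in N (left out, the last holds). Time passes only in rows, so rows that repeat a pose let the fingers close. It gives the time, the measured TCP pose, the force, the opening and the grip force at its end, in the units of the state.
- get_state(): the state, without advancing time (a new reading comes with each control period).
- optics.camera(name): name is "scene" or "side" or "wrist"; returns the picture (480x640x3 uint8, blue, green, red); there is no depth.
- optics.camera_info(name): a dict with "mtx" (3x3 intrinsics, pixels), "k1" (the pictures are not rectified: a ray, as slopes to the right and down, at radius r is drawn at 1 + k1 r^2 times it, then the intrinsics apply), "R" (3x3) and "t" (3): a world point X has camera coordinates R X + t; the wrist camera has in their place "mount" (4x4, takes a point from camera to tool coordinates, whose origin is the TCP and whose axes are the flange's). Camera axes: x right, y down, z forward; pixel columns grow to the right and rows downward; lengths in m; the calibration is good to about 2 mm. A picture is of the moment at which its call begins: read the wrist's pose just before it. camera_info takes no time and is no camera call.
- order.hand_in(): hands the job in; it is judged then, once.
The state is a dict: "time_s": time; "joint_pos": joint angles; "qvel": joint speeds; "joint_torque": joint torques, N m; "position": TCP position; "orientation": TCP orientation; "contact_force": force on the tool from outside, world axes, zero at the start; "torque": the same for the moment, N m; "finger_gap": finger opening in m; "finger_force": force on a finger pad.
Only numpy, scipy, OpenCV 4.12 (cv2) and the standard library are available. Lean on these libraries where they do the work, as an engineer would, in place of code of your own. Each camera call takes 0.05 s, during which the arm holds its last target. There are 200 camera calls.

## Task

Close up the leak-test chamber: tighten its four long hexagon nuts by about half a turn each, crosswise (after the first nut the one diagonally opposite, then the other two), each until you feel the cover come down solid on its metal land and the nut is firmly tight, but not beyond, so that the cover seats evenly. Keep the vent open meanwhile so that the trapped air can escape; when all four nuts are tight, shut the vent by swinging its lever fully across the pipe. Leave the things lying round the chamber where they are.

Things in the scene. Friction and masses are not known exactly. Their poses are not given: they have to be found in the camera images.
- chamber: leak-test chamber fixed to the bench: a 124 x 124 mm aluminium block, 48 mm tall, on a 178 x 112 mm foot flange 10 mm thick with four screws; origin at the middle of its underside on the bench, x to its rear, y to its left (the side with the vent valve), z up. Four studs stand at x, y = -42 or +42 mm, each in a round metal land, 50.3 mm above the origin, hidden under the cover
- cover: the chamber's aluminium cover plate, 122 x 122 x 10 mm, with a round window ring in its middle (54 mm wide, 3.5 mm above the plate's top); origin at the middle of its underside, z up, axes as the chamber's. It lies on the gasket about 52.3 mm above the chamber's origin, can only sink and rock, and rests on all four lands, level, 50.3 mm above the chamber's origin when it is fully seated
- nut_a: long hexagon steel flange nut, front left: at -x +y of the chamber; 24 mm across flats, 35 mm tall. Origin on the stud axis at its underside (63 mm above the chamber's origin at the start), z up; two corners lie on its x axis, so one pair of flats faces along its y axis, the others 60 deg from that; the flats span 4 to 33 mm above the origin; the round flange below is 29 mm wide, 4 mm thick, and presses on the cover
- nut_a_turn (a joint): how far nut a has been turned, rad: 0 at the start, positive = clockwise from above = tightening. Coarse thread: the nut goes down 6 mm per full turn (0.955 mm per rad), so the hand must follow it down. It stays where it is left (if very tight it springs back a little)
- nut_b: long hexagon steel flange nut, front right: at -x -y; 24 mm across flats, 35 mm tall. Origin on the stud axis at its underside (63 mm above the chamber's origin at the start), z up; two corners lie on its x axis, so one pair of flats faces along its y axis, the others 60 deg from that; the flats span 4 to 33 mm above the origin; the round flange below is 29 mm wide, 4 mm thick, and presses on the cover
- nut_b_turn (a joint): the same for nut b. Every nut comes up solid on its land somewhere between 1.9 and 3.1 rad; where is different for each nut and cannot be seen beforehand, only felt as a steady rise of the torque. Firmly tight is 0.15 to 0.4 rad beyond that first touch; overtightened from about 0.5 rad beyond it
- nut_c: long hexagon steel flange nut, rear right: at +x -y, opposite nut a; 24 mm across flats, 35 mm tall. Origin on the stud axis at its underside (63 mm above the chamber's origin at the start), z up; two corners lie on its x axis, so one pair of flats faces along its y axis, the others 60 deg from that; the flats span 4 to 33 mm above the origin; the round flange below is 29 mm wide, 4 mm thick, and presses on the cover
- nut_c_turn (a joint): the same for nut c. Torque, any nut: thread friction 0.18 N m against the motion (at rest it may act either way, so judge by the rise over the steady value felt before, after equal short turns). From the first touch of the land the torque rises by 0.05 N m in 0.12 rad, 0.1 in 0.17, 0.2 in 0.28, 0.4 in 0.47; firm is 0.1 to 0.35 N m of rise
- nut_d: long hexagon steel flange nut, rear left: at +x +y, opposite nut b; 24 mm across flats, 35 mm tall. Origin on the stud axis at its underside (63 mm above the chamber's origin at the start), z up; two corners lie on its x axis, so one pair of flats faces along its y axis, the others 60 deg from that; the flats span 4 to 33 mm above the origin; the round flange below is 29 mm wide, 4 mm thick, and presses on the cover
- nut_d_turn (a joint): the same for nut d
- vent_lever (a joint): angle of the vent valve's lever, rad: 0 = in line with the pipe, pointing to the chamber's +y (open), 1.571 = across the pipe, pointing to the chamber's -x (shut, against a stop); it turns counter-clockwise from above to shut, against a friction of 0.1 N m, and stays where it is left; it starts between 0 and 0.2
- vent_tip (a point): point in the middle of the lever's black sleeve, 52 mm from its pivot (y axis along the lever, away from the pivot; z up); the sleeve is 12 mm wide, 7.5 mm thick and reaches 18 mm either way along the lever; 15 mm of free height between its underside and the pipe below it
- vent_hinge (a point): pivot of the vent lever at lever height, 110 mm to the +y side of the chamber's middle and 57.5 mm above its origin
- cap_0: white moulded cap, 45 mm wide, 13 mm tall, in front of the chamber; bystander; origin at the middle of its underside
- cap_1: another white moulded cap, 45 mm wide, 13 mm tall; bystander; origin at the middle of its underside
- cutters: side cutters with red grips, 42 x 141 x 12 mm, lying flat right of the chamber; bystander; origin at the middle of its underside
- keys: hex key set in a red block, 83 x 62 x 20 mm, behind the chamber; bystander; origin at the middle of its underside

How it is judged:
By the outcome, as a careful person would: the job done as asked, in the order asked, and still so for the second after the job is handed in, with the robot touching nothing.
It also fails if it takes over 72 s, if anything falls off the work surface, if the arm or the gripper's body presses on something with over 40 N, if the wrist force passes 120 N, or if a joint passes its speed limit or range.

## Working session

There is one attempt and no reset: what is moved stays moved. The work goes in short steps, Python scripts to look and compute and a tool call to move; the robot and the scene stay as the last step left them, time stands still between calls to the robot, and variables do not carry over. Pictures are saved under pics/ and viewed, at most 10 in all, crops included, and the job is handed in when it is done.

Besides the shell and the picture viewer there is one more tool, called as name([rows], argument=value, ...), one row to a line, values as JSON. send_rows: Moves the arm, as the interface text tells. Its arguments: {"type":"object","properties":{"rows":{"type":"array"},"squeeze":{"type":"number"}},"required":["rows"]}

```bash
ls; mkdir -p pics
python3 - <<'E'
from rig import get_state, optics, order, arm
import cv2,numpy as np
s=get_state();print({k:(np.round(v,3).tolist()) for k,v in s.items()})
print(arm, [a for a in dir(arm) if a[0]!='_'])
a=optics.camera("scene");b=optics.camera("side")
cv2.imwrite("pics/scene.png",a);cv2.imwrite("pics/side.png",b)
for n in("scene","side","wrist"):print(n,optics.camera_info(n))
E
```

```text
pics
{'time_s': 0.0, 'joint_pos': [-78.672, 5.039, 78.624, -0.0, 96.463, -5.906], 'qvel': [0.007, 0.077, 0.069, -0.033, -0.013, -0.019], 'joint_torque': [0.0, -34.018, -30.243, 0.072, 0.033, -0.0], 'position': [0.163, -0.525, 0.204], 'orientation': [[0.955, 0.296, -0.0], [0.296, -0.955, 0.002], [0.0, -0.002, -1.0]], 'contact_force': [-0.572, 0.684, -0.296], 'torque': [-0.051, 0.008, -0.036], 'finger_force': 0.0, 'finger_gap': 0.094}
<Robot object at 0x7f19355abb60> ['IKError', 'grasp_offset']
scene {'mtx': array([[570.67035995,   0.        , 321.10238264],
       [  0.        , 570.67035995, 236.43989238],
       [  0.        ,   0.        ,   1.        ]]), 'k1': -0.04679941704608922, 'R': array([[-0.83993548, -0.54257309,  0.01108352],
       [-0.27836211,  0.41320933, -0.8670482 ],
       [ 0.4658572 , -0.73134978, -0.49810097]]), 't': array([0.52136266, 0.14580553, 0.73134092])}
side {'mtx': array([[453.66018968,   0.        , 321.65124668],
       [  0.        , 453.66018968, 239.52370195],
       [  0.        ,   0.        ,   1.        ]]), 'k1': -0.10567670446792728, 'R': array([[ 0.92768037, -0.37331542,  0.00668814],
       [-0.24384904, -0.61932973, -0.74630311],
       [ 0.28274862,  0.69069985, -0.66557264]]), 't': array([-0.46410023,  0.27657717,  0.65875763])}
wrist {'mtx': array([[417.47725873,   0.        , 318.58693105],
       [  0.        , 417.47725873, 238.53357524],
       [  0.        ,   0.        ,   1.        ]]), 'k1': -0.060242794930955565, 'mount': array([[-2.31026815e-04, -9.64851651e-01, -2.62795050e-01,
         7.56927900e-02],
       [ 9.99999781e-01, -3.85873286e-04,  5.37619383e-04,
         1.87528884e-04],
       [-6.20128538e-04, -2.62794868e-01,  9.64851529e-01,
        -1.79893314e-01],
       [ 0.00000000e+00,  0.00000000e+00,  0.00000000e+00,
         1.00000000e+00]])}
```

View pics/scene.png

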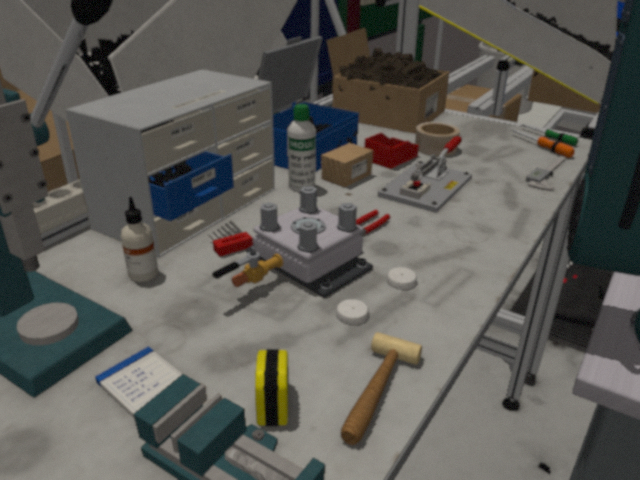

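View pics/side.png

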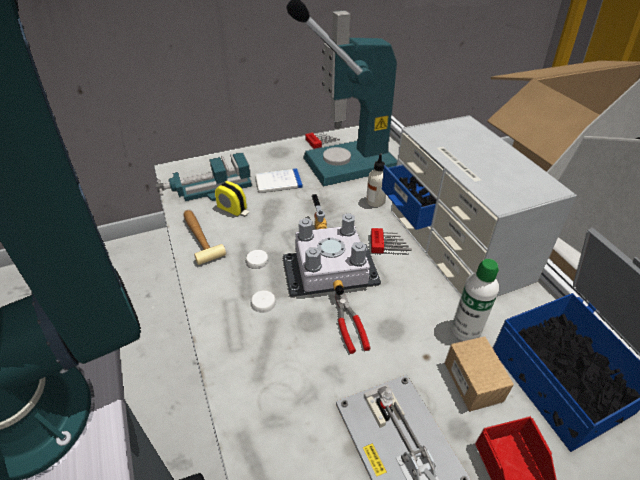

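The scene view shows the nut tops at about (268,207), (308,190), (347,209) and (308,228), with the lever sleeve at (226,270). In the side view the tops are at about (306,222), (348,218), (313,251) and (358,246), and the lever sleeve is at (317,201).

```bash
cat > h.py <<'E'
from rig import get_state, optics, order, arm
import cv2,numpy as np
def cam(n,s=None):
    c=optics.camera_info(n)
    if n!="wrist": return c["mtx"],c["k1"],c["R"],c["t"]
    s=s or get_state(); M=np.eye(4);M[:3,:3]=s["orientation"];M[:3,3]=s["position"]
    T=np.linalg.inv(M@c["mount"]); return c["mtx"],c["k1"],T[:3,:3],T[:3,3]
def ray(C,uv):
    K,k,R,t=C
    p=cv2.undistortPoints(np.array([[uv]],float),K,np.array([k,0,0,0.]))[0,0]
    return -R.T@t, R.T@np.array([p[0],p[1],1])
def onz(C,uv,z):
    o,d=ray(C,uv); return o+d*(z-o[2])/d[2]
def proj(C,X):
    K,k,R,t=C; r=cv2.projectPoints(np.atleast_2d(np.array(X,float)),cv2.Rodrigues(R)[0],t,K,np.array([k,0,0,0.]))[0]
    return r[:,0]
E
python3 - <<'E'
from h import *
for n,P in(("scene",[(308,190),(268,207),(347,209),(308,228)]),("side",[(306,222),(348,218),(313,251),(358,246)])):
    for p in P: print(n,p,onz(cam(n),p,.098).round(4))
print(onz(cam("scene"),(226,270),.0575).round(3),onz(cam("side"),(317,201),.0575).round(3))
E
```

```text
scene (308, 190) [0.5971 0.0768 0.098 ]
scene (268, 207) [0.6133 0.1596 0.098 ]
scene (347, 209) [0.5122 0.099  0.098 ]
scene (308, 228) [0.5277 0.1797 0.098 ]
side (306, 222) [0.5363 0.1712 0.098 ]
side (348, 218) [0.6158 0.153  0.098 ]
side (313, 251) [0.5197 0.091  0.098 ]
side (358, 246) [0.5996 0.0736 0.098 ]
[0.595 0.279 0.057] [0.6   0.276 0.057]
```

send_rows([
  {"hand":1,"tx":0.37,"ty":-0.3,"tz":0,"wz":-1.45},
  {"hand":1,"tx":0.37,"ty":-0.3,"tz":0,"wz":-1.45},
  {"hand":1,"tx":0.37,"ty":-0.3,"tz":0,"wz":-1.45},
  {"hand":1,"tx":0.37,"ty":-0.3,"tz":0,"wz":-1.45},
  {"hand":1,"tx":0.37,"ty":-0.3,"tz":0,"wz":-1.45},
  {"hand":1,"tx":0.37,"ty":-0.3,"tz":0,"wz":-1.45},
  {"hand":1,"tx":0.37,"ty":-0.3,"tz":0,"wz":-1.45},
  {"hand":1,"tx":0.37,"ty":-0.3,"tz":0,"wz":-1.45},
  {"hand":1,"tx":0.37,"ty":-0.3,"tz":0,"wz":-1.45},
  {"hand":1,"tx":0.37,"ty":-0.3,"tz":0,"wz":-1.45},
  {"hand":1,"tx":0.37,"ty":-0.3,"tz":0,"wz":-1.45},
  {"hand":1,"tx":0.37,"ty":-0.3,"tz":0,"wz":-1.45},
])

```text
$.rows[0]: bad value
```

```bash
cat > g.py <<'E'
# state summary, and tool-frame move to a world TCP position / yaw (deg) given as arguments
from h import *
import sys
s=get_state();R=np.array(s["orientation"]);p=np.array(s["position"])
print("t",round(s["time_s"],2),"p",p.round(4),"yaw",np.degrees(np.arctan2(R[1,0],R[0,0])).round(2),"tilt",R[2].round(4),"j",np.round(s["joint_pos"],1),"F",np.round(s["contact_force"],1),"M",np.round(s["torque"],3),"gap",round(s["finger_gap"],4),s["finger_force"],"tau6",round(s["joint_torque"][5],3))
if len(sys.argv)>3:
    d=R.T@(np.array(sys.argv[1:4],float)-p); print("shift",d.round(4))
E
python3 g.py .565 .126 .2
```

```text
t 0.1 p [ 0.1629 -0.5248  0.2044] yaw 17.23 tilt [ 2.0e-04 -1.9e-03 -1.0e+00] j [-78.7   5.   78.6   0.   96.5  -5.9] F [0.7 0.3 0.5] M [ 0.034 -0.015  0.051] gap 0.094 0.0 tau6 -0.0
shift [ 0.5769 -0.5025  0.0055]
```

send_rows([
  {"hand":1,"tx":0.37,"ty":-0.32,"tz":0,"wx":0,"wy":0,"wz":-1.45},
  {"hand":1,"tx":0.37,"ty":-0.32,"tz":0,"wx":0,"wy":0,"wz":-1.45},
  {"hand":1,"tx":0.37,"ty":-0.32,"tz":0,"wx":0,"wy":0,"wz":-1.45},
  {"hand":1,"tx":0.37,"ty":-0.32,"tz":0,"wx":0,"wy":0,"wz":-1.45},
  {"hand":1,"tx":0.37,"ty":-0.32,"tz":0,"wx":0,"wy":0,"wz":-1.45},
  {"hand":1,"tx":0.37,"ty":-0.32,"tz":0,"wx":0,"wy":0,"wz":-1.45},
  {"hand":1,"tx":0.37,"ty":-0.32,"tz":0,"wx":0,"wy":0,"wz":-1.45},
  {"hand":1,"tx":0.37,"ty":-0.32,"tz":0,"wx":0,"wy":0,"wz":-1.45},
  {"hand":1,"tx":0.37,"ty":-0.32,"tz":0,"wx":0,"wy":0,"wz":-1.45},
  {"hand":1,"tx":0.37,"ty":-0.32,"tz":0,"wx":0,"wy":0,"wz":-1.45},
  {"hand":1,"tx":0.37,"ty":-0.32,"tz":0,"wx":0,"wy":0,"wz":-1.45},
  {"hand":1,"tx":0.37,"ty":-0.32,"tz":0,"wx":0,"wy":0,"wz":-1.45},
])

```text
time_s: 1.1
position: [0.4223, -0.107, 0.2051]
orientation: [[-0.186, 0.982, 0.0], [0.982, 0.186, 0.001], [0.001, 0.0, -1.0]]
contact_force: [-0.2, -0.6, 0.2]
finger_gap: 0.0939
finger_force: 0.0
```

```bash
python3 g.py .565 .126 .2
```

```text
t 1.1 p [ 0.4223 -0.107   0.2051] yaw 100.74 tilt [ 8.e-04  2.e-04 -1.e+00] j [-21.7  -9.8  92.8   0.   97.  -32.5] F [-0.2 -0.6  0.2] M [-0.137 -0.111  0.063] gap 0.0939 0.0 tau6 -0.109
shift [0.2023 0.1837 0.0054]
```

send_rows([
  {"hand":1,"tx":0.202,"ty":0.184,"tz":0.005,"wx":0,"wy":0,"wz":-1.48},
  {"hand":1,"tx":0.202,"ty":0.184,"tz":0.005,"wx":0,"wy":0,"wz":-1.48},
  {"hand":1,"tx":0.202,"ty":0.184,"tz":0.005,"wx":0,"wy":0,"wz":-1.48},
  {"hand":1,"tx":0.202,"ty":0.184,"tz":0.005,"wx":0,"wy":0,"wz":-1.48},
  {"hand":1,"tx":0.202,"ty":0.184,"tz":0.005,"wx":0,"wy":0,"wz":-1.48},
  {"hand":1,"tx":0.202,"ty":0.184,"tz":0.005,"wx":0,"wy":0,"wz":-1.48},
  {"hand":1,"tx":0.202,"ty":0.184,"tz":0.005,"wx":0,"wy":0,"wz":-1.48},
  {"hand":1,"tx":0.202,"ty":0.184,"tz":0.005,"wx":0,"wy":0,"wz":-1.48},
  {"hand":1,"tx":0.202,"ty":0.184,"tz":0.005,"wx":0,"wy":0,"wz":-1.48},
  {"hand":1,"tx":0.202,"ty":0.184,"tz":0.005,"wx":0,"wy":0,"wz":-1.48},
  {"hand":1,"tx":0.202,"ty":0.184,"tz":0.005,"wx":0,"wy":0,"wz":-1.48},
  {"hand":1,"tx":0.202,"ty":0.184,"tz":0.005,"wx":0,"wy":0,"wz":-1.48},
])

```text
time_s: 2.1
position: [0.5661, 0.1218, 0.1996]
orientation: [[-0.995, -0.095, -0.002], [-0.095, 0.995, -0.0], [0.002, -0.0, -1.0]]
contact_force: [0.8, -0.2, 0.1]
finger_gap: 0.094
finger_force: 0.0
```

```bash
python3 g.py
python3 - <<'E'
from h import *
s=get_state();im=optics.camera("wrist");cv2.imwrite("pics/w1.png",im)
import json;json.dump({k:np.array(s[k]).tolist() for k in("position","orientation")},open("w1.json","w"))
E
```

```text
t 2.1 p [0.5661 0.1218 0.1996] yaw -174.53 tilt [ 1.6e-03 -1.0e-04 -1.0e+00] j [  6.5   8.8  74.9  -0.   96.3 -88.9] F [ 0.8 -0.2  0.1] M [ 0.048 -0.126  0.003] gap 0.094 0.0 tau6 0.909
```

View pics/w1.png

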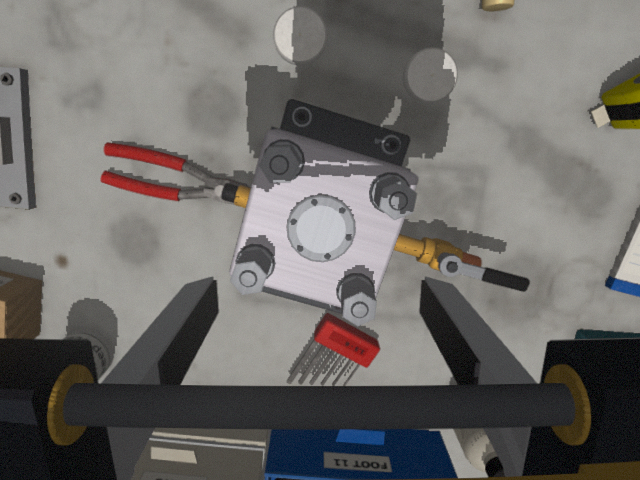

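The wrist picture shows nut a near (398,200), b near (282,162), c near (248,278) and d near (358,308). The lever pivot is near (451,265) and its sleeve near (503,280). I'll enlarge a crop for precise centres.

Run:
```python
import cv2
im=cv2.imread("pics/w1.png")[130:330,225:425]
cv2.imwrite("pics/w1c.png",cv2.resize(im,(600,600),interpolation=cv2.INTER_CUBIC))
```

```text
(no output)
```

View pics/w1c.png

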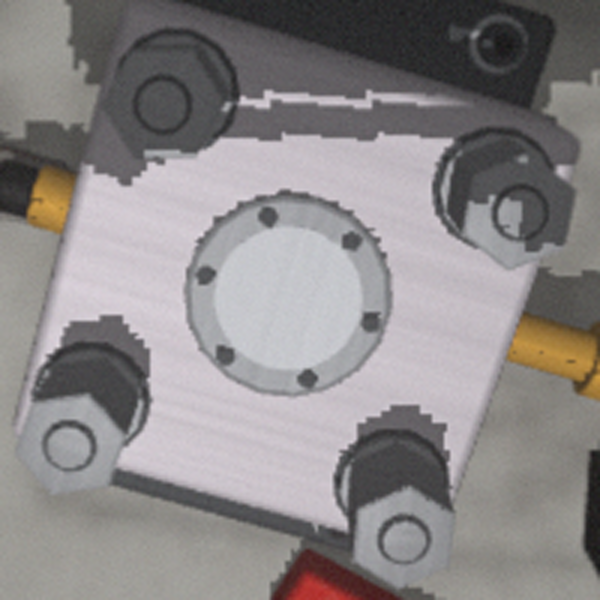

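The crop shows the stud tops, in crop pixels, at a (520,212), b (162,103), c (70,446) and d (405,540). The ring centre is at (289,294).

Run:
```python
from h import *
import json
s=json.load(open("w1.json"));C=cam("wrist",s)
f=lambda c:(225+c[0]/3-.33,130+c[1]/3-.33)
P=np.array([onz(C,f(c),.0985)[:2] for c in[(520,212),(162,103),(70,446),(405,540)]])
print(P.round(4),P.mean(0).round(4),"ring",onz(C,f((289,294)),.0655).round(4))
L=np.array([[-42,42],[-42,-42],[42,-42],[42,42]])/1000
z=P@[1,1j];l=L@[1,1j];z0=z-z.mean();r=(z0*l.conj()).sum();print("scale",abs(r)/(abs(l)**2).sum(),"yaw",np.degrees(np.angle(r)))
c=z.mean();u=np.exp(1j*np.angle(r));fit=c+u*l;print("resid mm",np.abs(z-fit)*1e3)
for n,q in zip("abcd",fit):print(n,q)
piv=c+u*.11j;print("pivot",piv,"pix",onz(C,(451,265),.062).round(4),"tip",onz(C,(503,280),.061).round(4))
# cross-check: same via fixed cams
print(proj(cam("scene"),[[q.real,q.imag,.098] for q in fit]).round(1),proj(cam("side"),[[q.real,q.imag,.098] for q in fit]).round(1))
```

```text
[[0.5335 0.1726]
 [0.5168 0.0898]
 [0.5998 0.0736]
 [0.6164 0.1563]] [0.5666 0.1231] ring [0.5655 0.1231 0.0655]
scale 1.0055127250677545 yaw -11.223507193189018
resid mm [0.1765256  0.50909111 0.18781299 0.45694677]
a (0.53360393969794+0.17244231837684706j)
b (0.517254448573459+0.09004878622795492j)
c (0.5996479807223511+0.07369929510347403j)
d (0.6159974718468321+0.15609282725236617j)
pivot (0.5880360081112515+0.23096709883990024j) pix [0.5872 0.2305 0.062 ] tip [0.5963 0.2765 0.061 ]
[[307.4 224.8]
 [347.1 205.9]
 [307.8 188.9]
 [268.  205.7]] [[304.4 221.9]
 [311.9 251.7]
 [358.  246. ]
 [347.4 217. ]]
```

```bash
python3 g.py .5336 .1724 .115
```

```text
t 2.15 p [0.5661 0.1217 0.1996] yaw -174.39 tilt [ 1.5e-03 -2.0e-04 -1.0e+00] j [  6.5   8.8  74.9  -0.   96.3 -89.1] F [ 0.7  0.4 -0.1] M [ 0.096 -0.174  0.012] gap 0.0942 0.0 tau6 -0.345
shift [0.0272 0.0537 0.0847]
```

send_rows([
  {"hand":0.45,"tx":0.027,"ty":0.0537,"tz":0.0847,"wx":0,"wy":0,"wz":-0.754},
  {"hand":0.45,"tx":0.027,"ty":0.0537,"tz":0.0847,"wx":0,"wy":0,"wz":-0.754},
  {"hand":0.45,"tx":0.027,"ty":0.0537,"tz":0.0847,"wx":0,"wy":0,"wz":-0.754},
  {"hand":0.45,"tx":0.027,"ty":0.0537,"tz":0.0847,"wx":0,"wy":0,"wz":-0.754},
  {"hand":0.45,"tx":0.027,"ty":0.0537,"tz":0.0847,"wx":0,"wy":0,"wz":-0.754},
  {"hand":0.45,"tx":0.027,"ty":0.0537,"tz":0.0847,"wx":0,"wy":0,"wz":-0.754},
  {"hand":0.45,"tx":0.027,"ty":0.0537,"tz":0.0847,"wx":0,"wy":0,"wz":-0.754},
  {"hand":0.45,"tx":0.027,"ty":0.0537,"tz":0.0847,"wx":0,"wy":0,"wz":-0.754},
  {"hand":0.45,"tx":0.027,"ty":0.0537,"tz":0.0847,"wx":0,"wy":0,"wz":-0.754},
])

```text
time_s: 2.9
position: [0.5346, 0.1726, 0.1156]
orientation: [[-0.668, -0.744, -0.0], [-0.744, 0.668, -0.0], [0.0, 0.0, -1.0]]
contact_force: [0.1, 0.5, -0.3]
finger_gap: 0.0425
finger_force: 0.0
```

```bash
python3 g.py .5336 .1724 .07;python3 - <<'E'
from h import *
im=optics.camera("wrist");cv2.imwrite("pics/w2.png",im[140:480,100:560])
E
```

```text
t 2.9 p [0.5346 0.1726 0.1156] yaw -131.89 tilt [ 3.e-04  1.e-04 -1.e+00] j [  12.1    8.5   85.    -0.    86.6 -126. ] F [ 0.1  0.5 -0.3] M [ 0.073 -0.097 -0.017] gap 0.0425 0.0 tau6 0.01
shift [0.0008 0.0006 0.0456]
```

View pics/w2.png

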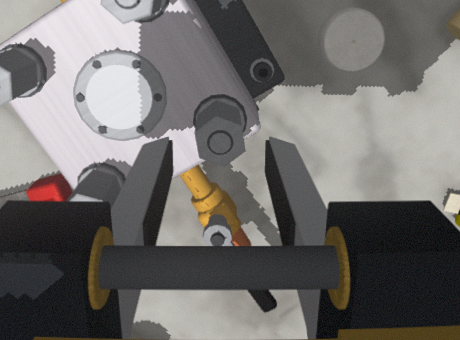

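The nut sits centred between the fingers (nut at 220, mid-jaw at 219) with its flats parallel to the pads. I'll descend and grip.

send_rows([
  {"hand":0.45,"tx":0.0005,"ty":0.0005,"tz":0.03,"wx":0,"wy":0,"wz":-0.012},
  {"hand":0.45,"tx":0.0005,"ty":0.0005,"tz":0.0455,"wx":0,"wy":0,"wz":-0.012},
  {"hand":0.45,"tx":0.0005,"ty":0.0005,"tz":0.0455,"wx":0,"wy":0,"wz":-0.012},
  {"hand":0.22,"tx":0.0005,"ty":0.0005,"tz":0.0455,"wx":0,"wy":0,"wz":-0.012},
  {"hand":0.2,"tx":0.0005,"ty":0.0005,"tz":0.0455,"wx":0,"wy":0,"wz":-0.012},
  {"hand":0.2,"tx":0.0005,"ty":0.0005,"tz":0.0455,"wx":0,"wy":0,"wz":-0.012},
  {"hand":0.2,"tx":0.0005,"ty":0.0005,"tz":0.0455,"wx":0,"wy":0,"wz":-0.012},
  {"hand":0.2,"tx":0.0005,"ty":0.0005,"tz":0.0455,"wx":0,"wy":0,"wz":-0.012},
], squeeze=40)

```text
time_s: 3.62
position: [0.5346, 0.1733, 0.0719]
orientation: [[-0.656, -0.755, 0.002], [-0.755, 0.656, 0.001], [-0.002, -0.001, -1.0]]
contact_force: [-2.4, 1.9, 4.2]
finger_gap: 0.0249
finger_force: 40.0
```

```bash
python3 g.py .5336 .1724 .07
```

```text
t 3.62 p [0.5346 0.1733 0.0719] yaw -130.98 tilt [-2.3e-03 -7.0e-04 -1.0e+00] j [  12.2   10.1   88.3    0.    81.5 -126.9] F [-2.4  1.9  4.2] M [0.445 0.23  0.113] gap 0.0249 39.99790074303746 tau6 0.165
shift [0.0014 0.0001 0.0019]
```

send_rows([
  {"hand":0.2,"tx":0,"ty":0,"tz":0.0001,"wx":0,"wy":0,"wz":0.1},
  {"hand":0.2,"tx":0,"ty":0,"tz":0.0002,"wx":0,"wy":0,"wz":0.2},
  {"hand":0.2,"tx":0,"ty":0,"tz":0.0003,"wx":0,"wy":0,"wz":0.32},
  {"hand":0.2,"tx":0,"ty":0,"tz":0.0004,"wx":0,"wy":0,"wz":0.44},
  {"hand":0.2,"tx":0,"ty":0,"tz":0.0005,"wx":0,"wy":0,"wz":0.56},
  {"hand":0.2,"tx":0,"ty":0,"tz":0.0006,"wx":0,"wy":0,"wz":0.68},
  {"hand":0.2,"tx":0,"ty":0,"tz":0.0008,"wx":0,"wy":0,"wz":0.8},
  {"hand":0.2,"tx":0,"ty":0,"tz":0.0009,"wx":0,"wy":0,"wz":0.9},
  {"hand":0.2,"tx":0,"ty":0,"tz":0.001,"wx":0,"wy":0,"wz":1.0},
  {"hand":0.2,"tx":0,"ty":0,"tz":0.001,"wx":0,"wy":0,"wz":1.0},
])

```text
time_s: 4.45
position: [0.5348, 0.1728, 0.0709]
orientation: [[-0.989, 0.146, 0.003], [0.146, 0.989, 0.0], [-0.002, 0.001, -1.0]]
contact_force: [-1.4, 0.9, 5.1]
finger_gap: 0.0244
finger_force: 40.0
```

```bash
python3 g.py .5336 .1724 .07
```

```text
t 4.45 p [0.5348 0.1728 0.0709] yaw 171.62 tilt [-2.5e-03  5.0e-04 -1.0e+00] j [ 12.1  10.1  88.4  -0.   81.4 -69.5] F [-1.4  0.9  5.1] M [-0.01   0.196  0.068] gap 0.0244 40.00270946882665 tau6 0.739
shift [ 0.0012 -0.0006  0.0009]
```

send_rows([
  {"hand":0.2,"tx":0,"ty":0,"tz":0.0001,"wx":0,"wy":0,"wz":0.1},
  {"hand":0.2,"tx":0,"ty":0,"tz":0.0002,"wx":0,"wy":0,"wz":0.2},
  {"hand":0.2,"tx":0,"ty":0,"tz":0.0003,"wx":0,"wy":0,"wz":0.3},
  {"hand":0.2,"tx":0,"ty":0,"tz":0.0004,"wx":0,"wy":0,"wz":0.4},
  {"hand":0.2,"tx":0,"ty":0,"tz":0.0005,"wx":0,"wy":0,"wz":0.5},
  {"hand":0.2,"tx":0,"ty":0,"tz":0.0006,"wx":0,"wy":0,"wz":0.6},
  {"hand":0.2,"tx":0,"ty":0,"tz":0.0007,"wx":0,"wy":0,"wz":0.7},
  {"hand":0.2,"tx":0,"ty":0,"tz":0.0007,"wx":0,"wy":0,"wz":0.7},
])

```text
time_s: 5.12
position: [0.5346, 0.1724, 0.0702]
orientation: [[-0.664, 0.748, 0.002], [0.748, 0.664, -0.0], [-0.002, 0.001, -1.0]]
contact_force: [-3.0, -0.2, 5.5]
finger_gap: 0.0243
finger_force: 40.0
```

```bash
cat > m.py <<'E'
# averaged torque at rest; yaw0 (deg) at grip -> turned angle
from h import *
import sys
y0=float(sys.argv[1]);D=[]
for i in range(6):
    s=get_state();R=np.array(s["orientation"]);D.append([s["torque"][2],s["joint_torque"][5],np.arctan2(R[1,0],R[0,0]),s["position"][2],*s["contact_force"]]);optics.camera("side")
D=np.array(D);m=D.mean(0)
print("t",round(s["time_s"],2),"turn %.3f"%(np.radians((y0-np.degrees(m[2]))%360)),"Mz",D[:,0].round(3),"mean %.3f"%m[0],"tau6",D[:,1].round(3),"%.3f"%m[1],"z %.4f"%m[3],"F",m[4:].round(1))
E
python3 m.py 229.0
```

```text
t 5.37 turn 1.698 Mz [ 0.051  0.043  0.     0.031 -0.026 -0.035] mean 0.011 tau6 [0.683 0.17  0.03  0.007 0.004 0.003] 0.149 z 0.0702 F [-2.4 -0.2  5.8]
```

send_rows([
  {"hand":0.2,"tx":0,"ty":0,"tz":0,"wx":0,"wy":0,"wz":0.04},
  {"hand":0.2,"tx":0,"ty":0,"tz":0.0001,"wx":0,"wy":0,"wz":0.08},
])

```text
time_s: 5.58
position: [0.5345, 0.1724, 0.0702]
orientation: [[-0.603, 0.798, 0.002], [0.798, 0.603, -0.001], [-0.001, 0.001, -1.0]]
contact_force: [-3.0, -0.8, 6.1]
finger_gap: 0.0246
finger_force: 40.0
```

```bash
sed -i 's/range(6)/range(4)/' m.py; python3 m.py 229.0
```

```text
t 5.73 turn 1.779 Mz [0.203 0.127 0.105 0.076] mean 0.128 tau6 [-0.237  0.3    0.293  0.146] 0.125 z 0.0702 F [-2.5 -0.7  6.1]
```

send_rows([
  {"hand":0.2,"tx":0,"ty":0,"tz":0,"wx":0,"wy":0,"wz":0.04},
  {"hand":0.2,"tx":0,"ty":0,"tz":0.0001,"wx":0,"wy":0,"wz":0.08},
])

```text
time_s: 5.95
position: [0.5345, 0.1724, 0.0701]
orientation: [[-0.537, 0.843, 0.002], [0.843, 0.537, -0.001], [-0.001, 0.001, -1.0]]
contact_force: [-2.6, 0.3, 6.6]
finger_gap: 0.0248
finger_force: 40.0
```

```bash
python3 m.py 229.0
```

```text
t 6.1 turn 1.859 Mz [0.167 0.126 0.146 0.078] mean 0.129 tau6 [-0.238  0.3    0.293  0.146] 0.125 z 0.0701 F [-2.3 -0.6  6.1]
```

send_rows([
  {"hand":0.2,"tx":0,"ty":0,"tz":0,"wx":0,"wy":0,"wz":0.04},
  {"hand":0.2,"tx":0,"ty":0,"tz":0.0001,"wx":0,"wy":0,"wz":0.08},
])

```text
time_s: 6.32
position: [0.5345, 0.1724, 0.07]
orientation: [[-0.468, 0.884, 0.002], [0.884, 0.468, -0.001], [-0.001, 0.001, -1.0]]
contact_force: [-2.3, -0.9, 7.3]
finger_gap: 0.0247
finger_force: 40.0
```

```bash
python3 m.py 229.0
```

```text
t 6.47 turn 1.939 Mz [0.172 0.132 0.1   0.144] mean 0.137 tau6 [-0.238  0.3    0.293  0.146] 0.125 z 0.0700 F [-2.4 -0.8  6.9]
```

send_rows([
  {"hand":0.2,"tx":0,"ty":0,"tz":0,"wx":0,"wy":0,"wz":0.04},
  {"hand":0.2,"tx":0,"ty":0,"tz":0.0001,"wx":0,"wy":0,"wz":0.08},
])

```text
time_s: 6.68
position: [0.5344, 0.1724, 0.0699]
orientation: [[-0.396, 0.918, 0.001], [0.918, 0.396, -0.001], [-0.001, 0.001, -1.0]]
contact_force: [-2.1, -0.7, 7.4]
finger_gap: 0.0246
finger_force: 40.0
```

```bash
sed -i 's/,"tau6".*$/,"z %.4f"%m[3],"F",m[4:].round(1))/' m.py; python3 m.py 229.0
```

```text
t 6.83 turn 2.019 Mz [0.201 0.162 0.11  0.071] mean 0.136 z 0.0699 F [-2.9 -0.9  6.9]
```

send_rows([
  {"hand":0.2,"tx":0,"ty":0,"tz":0,"wx":0,"wy":0,"wz":0.04},
  {"hand":0.2,"tx":0,"ty":0,"tz":0.0001,"wx":0,"wy":0,"wz":0.08},
])

```text
time_s: 7.05
position: [0.5344, 0.1723, 0.0699]
orientation: [[-0.321, 0.947, 0.001], [0.947, 0.321, -0.001], [-0.001, 0.001, -1.0]]
contact_force: [-3.2, -0.5, 7.0]
finger_gap: 0.0244
finger_force: 40.0
```

```bash
python3 m.py 229.0
```

```text
t 7.2 turn 2.099 Mz [0.199 0.158 0.121 0.105] mean 0.146 z 0.0698 F [-2.8 -1.2  7.1]
```

send_rows([
  {"hand":0.2,"tx":0,"ty":0,"tz":0,"wx":0,"wy":0,"wz":0.04},
  {"hand":0.2,"tx":0,"ty":0,"tz":0.0001,"wx":0,"wy":0,"wz":0.08},
])

```text
time_s: 7.42
position: [0.5343, 0.1723, 0.0697]
orientation: [[-0.245, 0.97, 0.001], [0.97, 0.245, -0.001], [-0.001, 0.001, -1.0]]
contact_force: [-2.9, -1.4, 6.4]
finger_gap: 0.0245
finger_force: 40.0
```

```bash
python3 m.py 229.0
```

```text
t 7.57 turn 2.179 Mz [0.203 0.153 0.099 0.104] mean 0.140 z 0.0698 F [-3.2 -0.9  6.6]
```

send_rows([
  {"hand":0.2,"tx":0,"ty":0,"tz":0,"wx":0,"wy":0,"wz":0.04},
  {"hand":0.2,"tx":0,"ty":0,"tz":0.0001,"wx":0,"wy":0,"wz":0.08},
])

```text
time_s: 7.78
position: [0.5343, 0.1723, 0.0697]
orientation: [[-0.166, 0.986, 0.001], [0.986, 0.166, -0.001], [-0.001, 0.001, -1.0]]
contact_force: [-3.2, -1.5, 6.9]
finger_gap: 0.0244
finger_force: 40.0
```

```bash
python3 m.py 229.0
```

```text
t 7.93 turn 2.259 Mz [0.16  0.134 0.148 0.052] mean 0.123 z 0.0697 F [-3.1 -1.2  7. ]
```

send_rows([
  {"hand":0.2,"tx":0,"ty":0,"tz":0,"wx":0,"wy":0,"wz":0.04},
  {"hand":0.2,"tx":0,"ty":0,"tz":0.0001,"wx":0,"wy":0,"wz":0.08},
])

```text
time_s: 8.15
position: [0.5342, 0.1723, 0.0696]
orientation: [[-0.087, 0.996, 0.001], [0.996, 0.087, -0.001], [-0.001, 0.001, -1.0]]
contact_force: [-2.2, -1.2, 7.6]
finger_gap: 0.0249
finger_force: 40.0
```

```bash
python3 m.py 229.0
```

```text
t 8.3 turn 2.339 Mz [0.137 0.135 0.139 0.09 ] mean 0.125 z 0.0696 F [-3.2 -1.1  7.4]
```

send_rows([
  {"hand":0.2,"tx":0,"ty":0,"tz":0,"wx":0,"wy":0,"wz":0.04},
  {"hand":0.2,"tx":0,"ty":0,"tz":0.0001,"wx":0,"wy":0,"wz":0.08},
])

```text
time_s: 8.52
position: [0.5342, 0.1723, 0.0695]
orientation: [[-0.007, 1.0, 0.001], [1.0, 0.007, -0.001], [-0.001, 0.001, -1.0]]
contact_force: [-3.1, -0.1, 8.6]
finger_gap: 0.0243
finger_force: 40.0
```

```bash
python3 m.py 229.0
```

```text
t 8.67 turn 2.419 Mz [0.15  0.169 0.152 0.064] mean 0.134 z 0.0695 F [-3.2 -0.5  7.5]
```

send_rows([
  {"hand":0.2,"tx":0,"ty":0,"tz":0,"wx":0,"wy":0,"wz":0.04},
  {"hand":0.2,"tx":0,"ty":0,"tz":0.0001,"wx":0,"wy":0,"wz":0.08},
])

```text
time_s: 8.88
position: [0.5341, 0.1723, 0.0695]
orientation: [[0.073, 0.997, 0.001], [0.997, -0.073, -0.001], [-0.001, 0.001, -1.0]]
contact_force: [-3.5, -0.4, 8.2]
finger_gap: 0.0248
finger_force: 40.0
```

```bash
sed -i 's/range(4)/range(3)/;s/;optics.camera("side")/\n    if i<2: optics.camera("side")/' m.py;  python3 m.py 229.0
```

```text
t 8.98 turn 2.499 Mz [0.181 0.135 0.091] mean 0.136 z 0.0695 F [-3.6 -0.7  7.8]
```

send_rows([
  {"hand":0.2,"tx":0,"ty":0,"tz":0,"wx":0,"wy":0,"wz":0.04},
  {"hand":0.2,"tx":0,"ty":0,"tz":0.0001,"wx":0,"wy":0,"wz":0.08},
])

```text
time_s: 9.15
position: [0.5341, 0.1724, 0.0694]
orientation: [[0.152, 0.988, 0.001], [0.988, -0.152, -0.001], [-0.001, 0.001, -1.0]]
contact_force: [-3.4, -0.9, 8.4]
finger_gap: 0.0244
finger_force: 40.0
```

```bash
python3 m.py 229.0
```

```text
t 9.25 turn 2.579 Mz [0.18  0.139 0.112] mean 0.143 z 0.0694 F [-3.8 -1.3  8.1]
```

send_rows([
  {"hand":0.2,"tx":0,"ty":0,"tz":0,"wx":0,"wy":0,"wz":0.04},
  {"hand":0.2,"tx":0,"ty":0,"tz":0.0001,"wx":0,"wy":0,"wz":0.08},
])

```text
time_s: 9.42
position: [0.534, 0.1724, 0.0693]
orientation: [[0.231, 0.973, 0.001], [0.973, -0.231, -0.001], [-0.0, 0.001, -1.0]]
contact_force: [-4.6, -1.0, 8.1]
finger_gap: 0.0243
finger_force: 40.0
```

```bash
python3 m.py 229.0
```

```text
t 9.52 turn 2.659 Mz [0.16  0.153 0.14 ] mean 0.151 z 0.0693 F [-4.2 -0.6  8.4]
```

send_rows([
  {"hand":0.2,"tx":0,"ty":0,"tz":0,"wx":0,"wy":0,"wz":0.04},
  {"hand":0.2,"tx":0,"ty":0,"tz":0.0001,"wx":0,"wy":0,"wz":0.08},
])

```text
time_s: 9.68
position: [0.534, 0.1724, 0.0693]
orientation: [[0.308, 0.951, 0.001], [0.951, -0.308, -0.001], [-0.0, 0.001, -1.0]]
contact_force: [-3.5, -0.3, 8.8]
finger_gap: 0.0247
finger_force: 40.0
```

```bash
python3 m.py 229.0
```

```text
t 9.78 turn 2.739 Mz [0.22  0.129 0.072] mean 0.141 z 0.0693 F [-3.9 -0.9  8. ]
```

send_rows([
  {"hand":0.2,"tx":0,"ty":0,"tz":0,"wx":0,"wy":0,"wz":0.04},
  {"hand":0.2,"tx":0,"ty":0,"tz":0.0001,"wx":0,"wy":0,"wz":0.08},
])

```text
time_s: 9.95
position: [0.534, 0.1724, 0.0692]
orientation: [[0.383, 0.924, 0.001], [0.924, -0.383, -0.001], [-0.0, 0.001, -1.0]]
contact_force: [-5.0, -0.4, 8.5]
finger_gap: 0.0242
finger_force: 40.0
```

```bash
python3 m.py 229.0
```

```text
t 10.05 turn 2.819 Mz [0.186 0.191 0.09 ] mean 0.155 z 0.0692 F [-4.2 -0.7  8.1]
```

send_rows([
  {"hand":0.2,"tx":0,"ty":0,"tz":0,"wx":0,"wy":0,"wz":0.04},
  {"hand":0.2,"tx":0,"ty":0,"tz":0.0001,"wx":0,"wy":0,"wz":0.08},
])

```text
time_s: 10.22
position: [0.534, 0.1725, 0.0692]
orientation: [[0.455, 0.89, 0.001], [0.89, -0.455, -0.0], [-0.0, 0.001, -1.0]]
contact_force: [-5.3, -0.6, 8.9]
finger_gap: 0.0246
finger_force: 40.0
```

```bash
python3 m.py 229.0
```

```text
t 10.32 turn 2.899 Mz [0.166 0.138 0.085] mean 0.129 z 0.0692 F [-4.6 -0.7  8.4]
```

send_rows([
  {"hand":0.2,"tx":0,"ty":0,"tz":0,"wx":0,"wy":0,"wz":0.04},
  {"hand":0.2,"tx":0,"ty":0,"tz":0.0001,"wx":0,"wy":0,"wz":0.08},
])

```text
time_s: 10.48
position: [0.534, 0.1725, 0.0691]
orientation: [[0.525, 0.851, 0.001], [0.851, -0.525, -0.0], [0.0, 0.001, -1.0]]
contact_force: [-3.3, -0.6, 8.9]
finger_gap: 0.0247
finger_force: 40.0
```

```bash
python3 m.py 229.0
```

```text
t 10.58 turn 2.979 Mz [0.232 0.161 0.201] mean 0.198 z 0.0691 F [-4.  -0.7  9.1]
```

send_rows([
  {"hand":0.2,"tx":0,"ty":0,"tz":0,"wx":0,"wy":0,"wz":0.04},
  {"hand":0.2,"tx":0,"ty":0,"tz":0.0001,"wx":0,"wy":0,"wz":0.08},
])

```text
time_s: 10.75
position: [0.534, 0.1727, 0.0691]
orientation: [[0.591, 0.807, 0.001], [0.807, -0.591, -0.0], [0.0, 0.001, -1.0]]
contact_force: [-4.7, -1.4, 8.5]
finger_gap: 0.0244
finger_force: 40.0
```

```bash
python3 m.py 229.0
```

```text
t 10.85 turn 3.059 Mz [0.326 0.224 0.247] mean 0.266 z 0.0691 F [-4.6 -0.5  8.7]
```

send_rows([
  {"hand":0.2,"tx":0,"ty":0,"tz":0,"wx":0,"wy":0,"wz":0.04},
  {"hand":0.2,"tx":0,"ty":0,"tz":0.0001,"wx":0,"wy":0,"wz":0.08},
])

```text
time_s: 11.02
position: [0.534, 0.1728, 0.069]
orientation: [[0.653, 0.757, 0.001], [0.757, -0.653, 0.0], [0.001, 0.001, -1.0]]
contact_force: [-4.3, -0.2, 8.5]
finger_gap: 0.0244
finger_force: 40.0
```

```bash
python3 m.py 229.0
```

```text
t 11.12 turn 3.138 Mz [0.389 0.371 0.378] mean 0.379 z 0.0691 F [-4.6 -0.   8.8]
```

send_rows([
  {"hand":0.45,"tx":0,"ty":0,"tz":0,"wx":0,"wy":0,"wz":0},
  {"hand":0.45,"tx":0,"ty":0,"tz":0,"wx":0,"wy":0,"wz":0},
  {"hand":0.45,"tx":0,"ty":0,"tz":0,"wx":0,"wy":0,"wz":0},
  {"hand":0.45,"tx":0,"ty":0,"tz":-0.02,"wx":0,"wy":0,"wz":0},
  {"hand":0.45,"tx":0,"ty":0,"tz":-0.05,"wx":0,"wy":0,"wz":0},
  {"hand":0.45,"tx":0,"ty":0,"tz":-0.05,"wx":0,"wy":0,"wz":-0.12},
  {"hand":0.45,"tx":-0.01,"ty":0.03,"tz":-0.05,"wx":0,"wy":0,"wz":-0.24},
  {"hand":0.45,"tx":-0.02,"ty":0.06,"tz":-0.05,"wx":0,"wy":0,"wz":-0.36},
  {"hand":0.45,"tx":-0.03,"ty":0.09,"tz":-0.05,"wx":0,"wy":0,"wz":-0.48},
  {"hand":0.45,"tx":-0.032,"ty":0.114,"tz":-0.05,"wx":0,"wy":0,"wz":-0.6},
  {"hand":0.45,"tx":-0.032,"ty":0.114,"tz":-0.05,"wx":0,"wy":0,"wz":-0.72},
  {"hand":0.45,"tx":-0.032,"ty":0.114,"tz":-0.05,"wx":0,"wy":0,"wz":-0.84},
])

```text
time_s: 12.12
position: [0.6, 0.072, 0.1157]
orientation: [[-0.13, 0.992, -0.001], [0.992, 0.13, -0.0], [-0.0, -0.001, -1.0]]
contact_force: [1.0, 0.4, -0.1]
finger_gap: 0.0424
finger_force: 0.0
```

```bash
python3 g.py .5996 .0737 .115
```

```text
t 12.12 p [0.6    0.072  0.1157] yaw 97.45 tilt [-4.e-04 -9.e-04 -1.e+00] j [ 1.5 13.8 78.7 -0.  87.6 -6. ] F [ 1.   0.4 -0.1] M [-0.006 -0.027  0.073] gap 0.0424 0.0 tau6 1.17
shift [ 0.0018 -0.0001  0.0007]
```

send_rows([
  {"hand":0.45,"tx":0.0018,"ty":0,"tz":0,"wx":0,"wy":0,"wz":-0.12},
  {"hand":0.45,"tx":0.0018,"ty":0,"tz":0,"wx":0,"wy":0,"wz":-0.24},
  {"hand":0.45,"tx":0.0018,"ty":0,"tz":0,"wx":0,"wy":0,"wz":-0.36},
  {"hand":0.45,"tx":0.0018,"ty":0,"tz":0,"wx":0,"wy":0,"wz":-0.48},
  {"hand":0.45,"tx":0.0018,"ty":0,"tz":0,"wx":0,"wy":0,"wz":-0.6},
  {"hand":0.45,"tx":0.0018,"ty":0,"tz":0,"wx":0,"wy":0,"wz":-0.72},
  {"hand":0.45,"tx":0.0018,"ty":0,"tz":0,"wx":0,"wy":0,"wz":-0.84},
  {"hand":0.45,"tx":0.0018,"ty":0,"tz":0,"wx":0,"wy":0,"wz":-0.96},
  {"hand":0.45,"tx":0.0018,"ty":0,"tz":0,"wx":0,"wy":0,"wz":-1.08},
  {"hand":0.45,"tx":0.0018,"ty":0,"tz":0,"wx":0,"wy":0,"wz":-1.2},
  {"hand":0.45,"tx":0.0018,"ty":0,"tz":0,"wx":0,"wy":0,"wz":-1.245},
  {"hand":0.45,"tx":0.0018,"ty":0,"tz":0,"wx":0,"wy":0,"wz":-1.245},
])

```text
time_s: 13.12
position: [0.599, 0.0754, 0.1161]
orientation: [[-0.98, 0.197, -0.001], [0.197, 0.98, -0.0], [0.001, -0.0, -1.0]]
contact_force: [-0.3, 0.3, 0.9]
finger_gap: 0.0419
finger_force: 0.0
```

```bash
python3 g.py .5996 .0737 .07
```

```text
t 13.12 p [0.599  0.0754 0.1161] yaw 168.62 tilt [ 5.e-04 -5.e-04 -1.e+00] j [  1.8  13.7  78.8  -0.   87.6 -76.8] F [-0.3  0.3  0.9] M [ 0.049 -0.155  0.027] gap 0.0419 0.0 tau6 -0.378
shift [-0.001  -0.0015  0.0461]
```

send_rows([
  {"hand":0.45,"tx":-0.001,"ty":-0.0015,"tz":0.025,"wx":0,"wy":0,"wz":0},
  {"hand":0.45,"tx":-0.001,"ty":-0.0015,"tz":0.046,"wx":0,"wy":0,"wz":0},
  {"hand":0.45,"tx":-0.001,"ty":-0.0015,"tz":0.046,"wx":0,"wy":0,"wz":0},
  {"hand":0.45,"tx":-0.001,"ty":-0.0015,"tz":0.046,"wx":0,"wy":0,"wz":0},
  {"hand":0.2,"tx":-0.001,"ty":-0.0015,"tz":0.046,"wx":0,"wy":0,"wz":0},
  {"hand":0.2,"tx":-0.001,"ty":-0.0015,"tz":0.046,"wx":0,"wy":0,"wz":0},
  {"hand":0.2,"tx":-0.001,"ty":-0.0015,"tz":0.046,"wx":0,"wy":0,"wz":0},
  {"hand":0.2,"tx":-0.001,"ty":-0.0015,"tz":0.046,"wx":0,"wy":0,"wz":0},
  {"hand":0.2,"tx":-0.001,"ty":-0.0015,"tz":0.046,"wx":0,"wy":0,"wz":0},
], squeeze=40)

```text
time_s: 13.87
position: [0.6008, 0.0739, 0.0725]
orientation: [[-0.98, 0.199, 0.003], [0.199, 0.98, 0.0], [-0.003, 0.001, -1.0]]
contact_force: [-0.4, 0.8, 3.9]
finger_gap: 0.0243
finger_force: 40.0
```

```bash
python3 g.py .5996 .0737 .07
```

```text
t 13.87 p [0.6008 0.0739 0.0725] yaw 168.53 tilt [-3.1e-03  7.0e-04 -1.0e+00] j [  1.7  15.3  81.9  -0.   82.6 -76.9] F [-0.4  0.8  3.9] M [ 0.035 -0.148 -0.161] gap 0.0243 40.000692467838235 tau6 -0.163
shift [ 0.0011 -0.0005  0.0025]
```

send_rows([
  {"hand":0.2,"tx":0,"ty":0,"tz":0.0001,"wx":0,"wy":0,"wz":0.08},
  {"hand":0.2,"tx":0,"ty":0,"tz":0.0002,"wx":0,"wy":0,"wz":0.18},
  {"hand":0.2,"tx":0,"ty":0,"tz":0.0003,"wx":0,"wy":0,"wz":0.28},
  {"hand":0.2,"tx":0,"ty":0,"tz":0.0004,"wx":0,"wy":0,"wz":0.38},
  {"hand":0.2,"tx":0,"ty":0,"tz":0.0005,"wx":0,"wy":0,"wz":0.48},
  {"hand":0.2,"tx":0,"ty":0,"tz":0.0006,"wx":0,"wy":0,"wz":0.58},
  {"hand":0.2,"tx":0,"ty":0,"tz":0.0006,"wx":0,"wy":0,"wz":0.68},
  {"hand":0.2,"tx":0,"ty":0,"tz":0.0007,"wx":0,"wy":0,"wz":0.78},
  {"hand":0.2,"tx":0,"ty":0,"tz":0.0008,"wx":0,"wy":0,"wz":0.88},
  {"hand":0.2,"tx":0,"ty":0,"tz":0.0009,"wx":0,"wy":0,"wz":0.96},
  {"hand":0.2,"tx":0,"ty":0,"tz":0.001,"wx":0,"wy":0,"wz":1.0},
])

```text
time_s: 14.78
position: [0.6003, 0.0734, 0.0715]
orientation: [[-0.36, 0.933, 0.002], [0.933, 0.36, -0.001], [-0.002, 0.002, -1.0]]
contact_force: [-2.3, -0.9, 5.1]
finger_gap: 0.024
finger_force: 40.0
```

send_rows([
  {"hand":0.2,"tx":0,"ty":0,"tz":0.0001,"wx":0,"wy":0,"wz":0.1},
  {"hand":0.2,"tx":0,"ty":0,"tz":0.0002,"wx":0,"wy":0,"wz":0.2},
  {"hand":0.2,"tx":0,"ty":0,"tz":0.0003,"wx":0,"wy":0,"wz":0.3},
  {"hand":0.2,"tx":0,"ty":0,"tz":0.0004,"wx":0,"wy":0,"wz":0.4},
  {"hand":0.2,"tx":0,"ty":0,"tz":0.0005,"wx":0,"wy":0,"wz":0.5},
  {"hand":0.2,"tx":0,"ty":0,"tz":0.0006,"wx":0,"wy":0,"wz":0.6},
  {"hand":0.2,"tx":0,"ty":0,"tz":0.0007,"wx":0,"wy":0,"wz":0.7},
  {"hand":0.2,"tx":0,"ty":0,"tz":0.0007,"wx":0,"wy":0,"wz":0.7},
  {"hand":0.2,"tx":0,"ty":0,"tz":0.0007,"wx":0,"wy":0,"wz":0.7},
])

```text
time_s: 15.53
position: [0.5998, 0.0734, 0.0708]
orientation: [[0.323, 0.946, 0.001], [0.946, -0.323, -0.001], [-0.001, 0.001, -1.0]]
contact_force: [-1.9, -1.0, 5.3]
finger_gap: 0.0237
finger_force: 40.0
```

send_rows([
  {"hand":0.2,"tx":0,"ty":0,"tz":0,"wx":0,"wy":0,"wz":0.04},
  {"hand":0.2,"tx":0,"ty":0,"tz":0.0001,"wx":0,"wy":0,"wz":0.08},
])

```text
time_s: 15.7
position: [0.5998, 0.0734, 0.0707]
orientation: [[0.399, 0.917, 0.001], [0.917, -0.399, -0.001], [-0.001, 0.001, -1.0]]
contact_force: [-1.3, -2.0, 4.5]
finger_gap: 0.0239
finger_force: 40.0
```

```bash
python3 m.py 168.5
```

```text
t 15.8 turn 1.781 Mz [0.15  0.13  0.066] mean 0.115 z 0.0707 F [-1.7 -1.4  4.8]
```

send_rows([
  {"hand":0.2,"tx":0,"ty":0,"tz":0,"wx":0,"wy":0,"wz":0.04},
  {"hand":0.2,"tx":0,"ty":0,"tz":0.0001,"wx":0,"wy":0,"wz":0.08},
])

```text
time_s: 15.97
position: [0.5997, 0.0734, 0.0706]
orientation: [[0.471, 0.882, 0.001], [0.882, -0.471, -0.001], [-0.001, 0.001, -1.0]]
contact_force: [-3.2, -1.0, 5.1]
finger_gap: 0.0245
finger_force: 40.0
```

```bash
python3 m.py 168.5
```

```text
t 16.07 turn 1.861 Mz [0.177 0.192 0.092] mean 0.154 z 0.0707 F [-2.7 -1.   5.5]
```

send_rows([
  {"hand":0.2,"tx":0,"ty":0,"tz":0,"wx":0,"wy":0,"wz":0.04},
  {"hand":0.2,"tx":0,"ty":0,"tz":0.0001,"wx":0,"wy":0,"wz":0.08},
])

```text
time_s: 16.23
position: [0.5997, 0.0735, 0.0706]
orientation: [[0.54, 0.842, 0.001], [0.842, -0.54, -0.001], [-0.001, 0.001, -1.0]]
contact_force: [-2.5, -1.6, 5.2]
finger_gap: 0.0236
finger_force: 40.0
```

```bash
python3 m.py 168.5
```

```text
t 16.33 turn 1.941 Mz [0.225 0.117 0.12 ] mean 0.154 z 0.0706 F [-2.3 -1.5  5.4]
```

send_rows([
  {"hand":0.2,"tx":0,"ty":0,"tz":0,"wx":0,"wy":0,"wz":0.04},
  {"hand":0.2,"tx":0,"ty":0,"tz":0.0001,"wx":0,"wy":0,"wz":0.08},
])

```text
time_s: 16.5
position: [0.5996, 0.0735, 0.0705]
orientation: [[0.605, 0.796, 0.001], [0.796, -0.605, -0.001], [-0.001, 0.001, -1.0]]
contact_force: [-2.9, -0.5, 5.8]
finger_gap: 0.0241
finger_force: 40.0
```

```bash
python3 m.py 168.5
```

```text
t 16.6 turn 2.021 Mz [0.213 0.15  0.081] mean 0.148 z 0.0705 F [-2.8 -0.3  5.7]
```

send_rows([
  {"hand":0.2,"tx":0,"ty":0,"tz":0,"wx":0,"wy":0,"wz":0.04},
  {"hand":0.2,"tx":0,"ty":0,"tz":0.0001,"wx":0,"wy":0,"wz":0.08},
])

```text
time_s: 16.77
position: [0.5996, 0.0735, 0.0704]
orientation: [[0.667, 0.745, 0.001], [0.745, -0.667, -0.001], [-0.0, 0.001, -1.0]]
contact_force: [-3.1, -1.8, 6.4]
finger_gap: 0.0235
finger_force: 40.0
```

```bash
python3 m.py 168.5
```

```text
t 16.87 turn 2.101 Mz [0.143 0.123 0.061] mean 0.109 z 0.0704 F [-2.9 -1.7  5.7]
```

send_rows([
  {"hand":0.2,"tx":0,"ty":0,"tz":0,"wx":0,"wy":0,"wz":0.04},
  {"hand":0.2,"tx":0,"ty":0,"tz":0.0001,"wx":0,"wy":0,"wz":0.08},
])

```text
time_s: 17.03
position: [0.5996, 0.0736, 0.0703]
orientation: [[0.724, 0.689, 0.0], [0.689, -0.724, -0.001], [-0.0, 0.001, -1.0]]
contact_force: [-1.8, -1.6, 5.1]
finger_gap: 0.0242
finger_force: 40.0
```

```bash
python3 m.py 168.5
```

```text
t 17.13 turn 2.181 Mz [0.19  0.148 0.111] mean 0.150 z 0.0704 F [-2.8 -1.3  5.6]
```

send_rows([
  {"hand":0.2,"tx":0,"ty":0,"tz":0,"wx":0,"wy":0,"wz":0.04},
  {"hand":0.2,"tx":0,"ty":0,"tz":0.0001,"wx":0,"wy":0,"wz":0.08},
])

```text
time_s: 17.3
position: [0.5995, 0.0736, 0.0703]
orientation: [[0.777, 0.629, 0.0], [0.629, -0.777, -0.001], [-0.0, 0.001, -1.0]]
contact_force: [-3.0, -1.1, 6.7]
finger_gap: 0.0233
finger_force: 40.0
```

```bash
python3 m.py 168.5
```

```text
t 17.4 turn 2.260 Mz [0.208 0.167 0.132] mean 0.169 z 0.0703 F [-2.8 -0.7  6.5]
```

send_rows([
  {"hand":0.2,"tx":0,"ty":0,"tz":0,"wx":0,"wy":0,"wz":0.04},
  {"hand":0.2,"tx":0,"ty":0,"tz":0.0001,"wx":0,"wy":0,"wz":0.08},
])

```text
time_s: 17.57
position: [0.5995, 0.0737, 0.0702]
orientation: [[0.825, 0.565, 0.0], [0.565, -0.825, -0.001], [-0.0, 0.001, -1.0]]
contact_force: [-3.0, -0.8, 6.6]
finger_gap: 0.0243
finger_force: 40.0
```

```bash
python3 m.py 168.5
```

```text
t 17.67 turn 2.340 Mz [0.188 0.131 0.13 ] mean 0.150 z 0.0702 F [-3.2 -0.7  6.2]
```

send_rows([
  {"hand":0.2,"tx":0,"ty":0,"tz":0,"wx":0,"wy":0,"wz":0.04},
  {"hand":0.2,"tx":0,"ty":0,"tz":0.0001,"wx":0,"wy":0,"wz":0.08},
])

```text
time_s: 17.83
position: [0.5995, 0.0737, 0.0701]
orientation: [[0.868, 0.497, 0.0], [0.497, -0.868, -0.001], [-0.0, 0.001, -1.0]]
contact_force: [-2.0, -1.0, 7.2]
finger_gap: 0.0238
finger_force: 40.0
```

```bash
python3 m.py 168.5
```

```text
t 17.93 turn 2.420 Mz [0.15  0.178 0.14 ] mean 0.156 z 0.0701 F [-2.8 -0.7  6.6]
```

send_rows([
  {"hand":0.2,"tx":0,"ty":0,"tz":0,"wx":0,"wy":0,"wz":0.04},
  {"hand":0.2,"tx":0,"ty":0,"tz":0.0001,"wx":0,"wy":0,"wz":0.08},
])

```text
time_s: 18.1
position: [0.5994, 0.0738, 0.07]
orientation: [[0.904, 0.426, 0.0], [0.426, -0.904, -0.001], [-0.0, 0.001, -1.0]]
contact_force: [-4.6, -1.3, 6.4]
finger_gap: 0.0238
finger_force: 40.0
```

```bash
python3 m.py 168.5
```

```text
t 18.2 turn 2.500 Mz [0.181 0.154 0.094] mean 0.143 z 0.0701 F [-3.9 -1.4  6.2]
```

send_rows([
  {"hand":0.2,"tx":0,"ty":0,"tz":0,"wx":0,"wy":0,"wz":0.04},
  {"hand":0.2,"tx":0,"ty":0,"tz":0.0001,"wx":0,"wy":0,"wz":0.08},
])

```text
time_s: 18.37
position: [0.5994, 0.0738, 0.07]
orientation: [[0.936, 0.353, 0.0], [0.353, -0.936, -0.001], [-0.0, 0.001, -1.0]]
contact_force: [-3.3, -0.2, 7.2]
finger_gap: 0.0239
finger_force: 40.0
```

```bash
python3 m.py 168.5
```

```text
t 18.47 turn 2.580 Mz [0.133 0.18  0.099] mean 0.137 z 0.0700 F [-3.2 -0.2  6.7]
```

send_rows([
  {"hand":0.2,"tx":0,"ty":0,"tz":0,"wx":0,"wy":0,"wz":0.04},
  {"hand":0.2,"tx":0,"ty":0,"tz":0.0001,"wx":0,"wy":0,"wz":0.08},
])

```text
time_s: 18.63
position: [0.5994, 0.0739, 0.07]
orientation: [[0.961, 0.277, 0.0], [0.277, -0.961, -0.0], [0.0, 0.0, -1.0]]
contact_force: [-3.3, 0.0, 6.5]
finger_gap: 0.0236
finger_force: 40.0
```

```bash
python3 m.py 168.5
```

```text
t 18.73 turn 2.660 Mz [0.231 0.122 0.149] mean 0.168 z 0.0699 F [-3.2 -0.2  6.5]
```

send_rows([
  {"hand":0.2,"tx":0,"ty":0,"tz":0,"wx":0,"wy":0,"wz":0.04},
  {"hand":0.2,"tx":0,"ty":0,"tz":0.0001,"wx":0,"wy":0,"wz":0.08},
])

```text
time_s: 18.9
position: [0.5994, 0.074, 0.0699]
orientation: [[0.98, 0.2, 0.0], [0.2, -0.98, -0.0], [0.0, 0.0, -1.0]]
contact_force: [-3.5, 1.0, 7.3]
finger_gap: 0.0239
finger_force: 40.0
```

```bash
python3 m.py 168.5
```

```text
t 19.0 turn 2.740 Mz [0.313 0.283 0.197] mean 0.264 z 0.0699 F [-3.7 -0.   7.1]
```

send_rows([
  {"hand":0.2,"tx":0,"ty":0,"tz":0,"wx":0,"wy":0,"wz":0.04},
  {"hand":0.2,"tx":0,"ty":0,"tz":0.0001,"wx":0,"wy":0,"wz":0.08},
])

```text
time_s: 19.17
position: [0.5995, 0.0742, 0.0699]
orientation: [[0.993, 0.121, 0.001], [0.121, -0.993, 0.0], [0.001, 0.0, -1.0]]
contact_force: [-2.9, 0.5, 7.5]
finger_gap: 0.0237
finger_force: 40.0
```

```bash
python3 m.py 168.5
```

```text
t 19.27 turn 2.820 Mz [0.361 0.274 0.269] mean 0.301 z 0.0699 F [-3.4  0.4  7.3]
```

send_rows([
  {"hand":0.2,"tx":0,"ty":0,"tz":0,"wx":0,"wy":0,"wz":0.04},
  {"hand":0.2,"tx":0,"ty":0,"tz":0.0001,"wx":0,"wy":0,"wz":0.08},
])

```text
time_s: 19.43
position: [0.5996, 0.0743, 0.0698]
orientation: [[0.999, 0.041, 0.001], [0.041, -0.999, 0.0], [0.001, -0.0, -1.0]]
contact_force: [-2.9, 0.8, 7.5]
finger_gap: 0.0239
finger_force: 40.0
```

```bash
python3 m.py 168.5
```

```text
t 19.53 turn 2.900 Mz [0.416 0.312 0.257] mean 0.328 z 0.0699 F [-3.1  0.4  7.3]
```

send_rows([
  {"hand":0.45,"tx":0,"ty":0,"tz":0,"wx":0,"wy":0,"wz":0},
  {"hand":0.45,"tx":0,"ty":0,"tz":0,"wx":0,"wy":0,"wz":0},
  {"hand":0.45,"tx":0,"ty":0,"tz":0,"wx":0,"wy":0,"wz":0},
  {"hand":0.45,"tx":0,"ty":0,"tz":-0.02,"wx":0,"wy":0,"wz":0},
  {"hand":0.45,"tx":0,"ty":0,"tz":-0.048,"wx":0,"wy":0,"wz":0},
  {"hand":0.45,"tx":0,"ty":0,"tz":-0.048,"wx":0,"wy":0,"wz":-0.12},
  {"hand":0.45,"tx":-0.02,"ty":-0.005,"tz":-0.048,"wx":0,"wy":0,"wz":-0.24},
  {"hand":0.45,"tx":-0.05,"ty":-0.01,"tz":-0.048,"wx":0,"wy":0,"wz":-0.36},
  {"hand":0.45,"tx":-0.0816,"ty":-0.019,"tz":-0.048,"wx":0,"wy":0,"wz":-0.48},
  {"hand":0.45,"tx":-0.0816,"ty":-0.019,"tz":-0.048,"wx":0,"wy":0,"wz":-0.6},
  {"hand":0.45,"tx":-0.0816,"ty":-0.019,"tz":-0.048,"wx":0,"wy":0,"wz":-0.72},
  {"hand":0.45,"tx":-0.0816,"ty":-0.019,"tz":-0.048,"wx":0,"wy":0,"wz":-0.84},
])

```text
time_s: 20.53
position: [0.5165, 0.0896, 0.1152]
orientation: [[0.631, 0.776, -0.0], [0.776, -0.631, -0.0], [-0.0, -0.0, -1.0]]
contact_force: [-0.9, 0.3, 0.1]
finger_gap: 0.0424
finger_force: 0.0
```

send_rows([
  {"hand":0.45,"tx":0,"ty":0,"tz":0,"wx":0,"wy":0,"wz":-0.12},
  {"hand":0.45,"tx":0,"ty":0,"tz":0,"wx":0,"wy":0,"wz":-0.24},
  {"hand":0.45,"tx":0,"ty":0,"tz":0,"wx":0,"wy":0,"wz":-0.36},
  {"hand":0.45,"tx":0,"ty":0,"tz":0,"wx":0,"wy":0,"wz":-0.48},
  {"hand":0.45,"tx":0,"ty":0,"tz":0,"wx":0,"wy":0,"wz":-0.6},
  {"hand":0.45,"tx":0,"ty":0,"tz":0,"wx":0,"wy":0,"wz":-0.72},
  {"hand":0.45,"tx":0,"ty":0,"tz":0,"wx":0,"wy":0,"wz":-0.84},
  {"hand":0.45,"tx":0,"ty":0,"tz":0,"wx":0,"wy":0,"wz":-0.96},
  {"hand":0.45,"tx":0,"ty":0,"tz":0,"wx":0,"wy":0,"wz":-1.08},
  {"hand":0.45,"tx":0,"ty":0,"tz":0,"wx":0,"wy":0,"wz":-1.2},
  {"hand":0.45,"tx":0,"ty":0,"tz":0,"wx":0,"wy":0,"wz":-1.32},
  {"hand":0.45,"tx":0,"ty":0,"tz":0,"wx":0,"wy":0,"wz":-1.44},
])

```text
time_s: 21.53
position: [0.5172, 0.0894, 0.1151]
orientation: [[-0.687, 0.727, -0.001], [0.727, 0.687, -0.0], [0.0, -0.001, -1.0]]
contact_force: [0.3, -0.4, 0.2]
finger_gap: 0.0423
finger_force: 0.0
```

send_rows([
  {"hand":0.45,"tx":0,"ty":0,"tz":0,"wx":0,"wy":0,"wz":-0.12},
  {"hand":0.45,"tx":0,"ty":0,"tz":0,"wx":0,"wy":0,"wz":-0.24},
  {"hand":0.45,"tx":0,"ty":0,"tz":0,"wx":0,"wy":0,"wz":-0.36},
  {"hand":0.45,"tx":0,"ty":0,"tz":0,"wx":0,"wy":0,"wz":-0.48},
  {"hand":0.45,"tx":0,"ty":0,"tz":0,"wx":0,"wy":0,"wz":-0.6},
  {"hand":0.45,"tx":0,"ty":0,"tz":0,"wx":0,"wy":0,"wz":-0.625},
  {"hand":0.45,"tx":0,"ty":0,"tz":0,"wx":0,"wy":0,"wz":-0.625},
  {"hand":0.45,"tx":0,"ty":0,"tz":0,"wx":0,"wy":0,"wz":-0.625},
])

```text
time_s: 22.2
position: [0.5172, 0.0894, 0.1152]
orientation: [[-0.981, 0.195, -0.001], [0.195, 0.981, -0.0], [0.001, -0.0, -1.0]]
contact_force: [0.3, 0.3, 0.2]
finger_gap: 0.0423
finger_force: 0.0
```

```bash
python3 g.py .5173 .0900 .07
```

```text
t 22.2 p [0.5172 0.0894 0.1152] yaw 168.78 tilt [ 5.e-04 -2.e-04 -1.e+00] j [  3.6   3.9  90.1  -0.   86.1 -75.2] F [0.3 0.3 0.2] M [ 0.058 -0.124 -0.005] gap 0.0423 0.0 tau6 -0.029
shift [0.     0.0006 0.0452]
```

send_rows([
  {"hand":0.45,"tx":0,"ty":0.0006,"tz":0.025,"wx":0,"wy":0,"wz":0},
  {"hand":0.45,"tx":0,"ty":0.0006,"tz":0.045,"wx":0,"wy":0,"wz":0},
  {"hand":0.45,"tx":0,"ty":0.0006,"tz":0.045,"wx":0,"wy":0,"wz":0},
  {"hand":0.45,"tx":0,"ty":0.0006,"tz":0.045,"wx":0,"wy":0,"wz":0},
  {"hand":0.2,"tx":0,"ty":0.0006,"tz":0.045,"wx":0,"wy":0,"wz":0},
  {"hand":0.2,"tx":0,"ty":0.0006,"tz":0.045,"wx":0,"wy":0,"wz":0},
  {"hand":0.2,"tx":0,"ty":0.0006,"tz":0.045,"wx":0,"wy":0,"wz":0},
  {"hand":0.2,"tx":0,"ty":0.0006,"tz":0.045,"wx":0,"wy":0,"wz":0},
  {"hand":0.2,"tx":0,"ty":0.0006,"tz":0.045,"wx":0,"wy":0,"wz":0},
], squeeze=40)

```text
time_s: 22.95
position: [0.5186, 0.0904, 0.0721]
orientation: [[-0.981, 0.194, 0.003], [0.194, 0.981, 0.001], [-0.003, 0.001, -1.0]]
contact_force: [-0.1, 1.2, 3.3]
finger_gap: 0.0251
finger_force: 40.0
```

```bash
python3 g.py .5173 .0900 .07
```

```text
t 22.95 p [0.5186 0.0904 0.0721] yaw 168.82 tilt [-0.0031  0.0012 -1.    ] j [  3.7   5.6  93.3   0.   80.9 -75.1] F [-0.1  1.2  3.3] M [ 0.191 -0.173 -0.224] gap 0.0251 40.000772047787905 tau6 -0.177
shift [ 0.0012 -0.0006  0.0021]
```

send_rows([
  {"hand":0.2,"tx":0,"ty":0,"tz":0.0001,"wx":0,"wy":0,"wz":0.08},
  {"hand":0.2,"tx":0,"ty":0,"tz":0.0002,"wx":0,"wy":0,"wz":0.18},
  {"hand":0.2,"tx":0,"ty":0,"tz":0.0003,"wx":0,"wy":0,"wz":0.28},
  {"hand":0.2,"tx":0,"ty":0,"tz":0.0004,"wx":0,"wy":0,"wz":0.38},
  {"hand":0.2,"tx":0,"ty":0,"tz":0.0005,"wx":0,"wy":0,"wz":0.48},
  {"hand":0.2,"tx":0,"ty":0,"tz":0.0006,"wx":0,"wy":0,"wz":0.58},
  {"hand":0.2,"tx":0,"ty":0,"tz":0.0006,"wx":0,"wy":0,"wz":0.68},
  {"hand":0.2,"tx":0,"ty":0,"tz":0.0007,"wx":0,"wy":0,"wz":0.78},
  {"hand":0.2,"tx":0,"ty":0,"tz":0.0008,"wx":0,"wy":0,"wz":0.88},
  {"hand":0.2,"tx":0,"ty":0,"tz":0.0009,"wx":0,"wy":0,"wz":0.96},
  {"hand":0.2,"tx":0,"ty":0,"tz":0.001,"wx":0,"wy":0,"wz":1.0},
])

```text
time_s: 23.87
position: [0.518, 0.0897, 0.0711]
orientation: [[-0.365, 0.931, 0.002], [0.931, 0.365, -0.001], [-0.002, 0.001, -1.0]]
contact_force: [-1.1, -0.6, 4.6]
finger_gap: 0.025
finger_force: 40.0
```

send_rows([
  {"hand":0.2,"tx":0,"ty":0,"tz":0.0001,"wx":0,"wy":0,"wz":0.1},
  {"hand":0.2,"tx":0,"ty":0,"tz":0.0002,"wx":0,"wy":0,"wz":0.2},
  {"hand":0.2,"tx":0,"ty":0,"tz":0.0003,"wx":0,"wy":0,"wz":0.3},
  {"hand":0.2,"tx":0,"ty":0,"tz":0.0004,"wx":0,"wy":0,"wz":0.4},
  {"hand":0.2,"tx":0,"ty":0,"tz":0.0005,"wx":0,"wy":0,"wz":0.5},
  {"hand":0.2,"tx":0,"ty":0,"tz":0.0006,"wx":0,"wy":0,"wz":0.6},
  {"hand":0.2,"tx":0,"ty":0,"tz":0.0007,"wx":0,"wy":0,"wz":0.7},
  {"hand":0.2,"tx":0,"ty":0,"tz":0.0007,"wx":0,"wy":0,"wz":0.7},
  {"hand":0.2,"tx":0,"ty":0,"tz":0.0007,"wx":0,"wy":0,"wz":0.7},
])

```text
time_s: 24.62
position: [0.5174, 0.0897, 0.0704]
orientation: [[0.318, 0.948, 0.0], [0.948, -0.318, -0.001], [-0.001, 0.001, -1.0]]
contact_force: [-2.6, -0.6, 6.0]
finger_gap: 0.0252
finger_force: 40.0
```

send_rows([
  {"hand":0.2,"tx":0,"ty":0,"tz":0,"wx":0,"wy":0,"wz":0.04},
  {"hand":0.2,"tx":0,"ty":0,"tz":0.0001,"wx":0,"wy":0,"wz":0.08},
])

```text
time_s: 24.78
position: [0.5174, 0.0897, 0.0703]
orientation: [[0.394, 0.919, 0.0], [0.919, -0.394, -0.001], [-0.001, 0.001, -1.0]]
contact_force: [-3.1, -0.4, 6.5]
finger_gap: 0.0249
finger_force: 40.0
```

```bash
python3 m.py 168.8
```

```text
t 24.88 turn 1.781 Mz [0.138 0.129 0.145] mean 0.137 z 0.0703 F [-2.8 -0.8  6.2]
```

send_rows([
  {"hand":0.2,"tx":0,"ty":0,"tz":0,"wx":0,"wy":0,"wz":0.04},
  {"hand":0.2,"tx":0,"ty":0,"tz":0.0001,"wx":0,"wy":0,"wz":0.08},
])

```text
time_s: 25.05
position: [0.5173, 0.0897, 0.0703]
orientation: [[0.466, 0.885, 0.0], [0.885, -0.466, -0.001], [-0.001, 0.001, -1.0]]
contact_force: [-2.4, -0.1, 6.7]
finger_gap: 0.0251
finger_force: 40.0
```

```bash
python3 m.py 168.8
```

```text
t 25.15 turn 1.861 Mz [0.171 0.214 0.017] mean 0.134 z 0.0703 F [-2.4 -0.5  6.5]
```

send_rows([
  {"hand":0.2,"tx":0,"ty":0,"tz":0,"wx":0,"wy":0,"wz":0.04},
  {"hand":0.2,"tx":0,"ty":0,"tz":0.0001,"wx":0,"wy":0,"wz":0.08},
])

```text
time_s: 25.32
position: [0.5172, 0.0897, 0.0702]
orientation: [[0.536, 0.845, -0.0], [0.845, -0.536, -0.001], [-0.001, 0.0, -1.0]]
contact_force: [-3.3, -0.1, 7.3]
finger_gap: 0.0246
finger_force: 40.0
```

```bash
python3 m.py 168.8
```

```text
t 25.42 turn 1.941 Mz [0.177 0.166 0.093] mean 0.145 z 0.0702 F [-3.1 -0.5  6.6]
```

send_rows([
  {"hand":0.2,"tx":0,"ty":0,"tz":0,"wx":0,"wy":0,"wz":0.04},
  {"hand":0.2,"tx":0,"ty":0,"tz":0.0001,"wx":0,"wy":0,"wz":0.08},
])

```text
time_s: 25.58
position: [0.5172, 0.0898, 0.0701]
orientation: [[0.601, 0.799, -0.0], [0.799, -0.601, -0.001], [-0.001, 0.0, -1.0]]
contact_force: [-3.4, -0.2, 6.0]
finger_gap: 0.0249
finger_force: 40.0
```

```bash
python3 m.py 168.8
```

```text
t 25.68 turn 2.021 Mz [0.136 0.102 0.115] mean 0.118 z 0.0701 F [-3.2 -0.4  6.3]
```

send_rows([
  {"hand":0.2,"tx":0,"ty":0,"tz":0,"wx":0,"wy":0,"wz":0.04},
  {"hand":0.2,"tx":0,"ty":0,"tz":0.0001,"wx":0,"wy":0,"wz":0.08},
])

```text
time_s: 25.85
position: [0.5171, 0.0898, 0.07]
orientation: [[0.663, 0.748, -0.0], [0.748, -0.663, -0.001], [-0.001, 0.0, -1.0]]
contact_force: [-3.4, -0.4, 7.7]
finger_gap: 0.0249
finger_force: 40.0
```

```bash
python3 m.py 168.8
```

```text
t 25.95 turn 2.101 Mz [0.161 0.166 0.089] mean 0.138 z 0.0700 F [-3.5 -0.1  6.9]
```

send_rows([
  {"hand":0.2,"tx":0,"ty":0,"tz":0,"wx":0,"wy":0,"wz":0.04},
  {"hand":0.2,"tx":0,"ty":0,"tz":0.0001,"wx":0,"wy":0,"wz":0.08},
])

```text
time_s: 26.12
position: [0.517, 0.0899, 0.0699]
orientation: [[0.721, 0.693, -0.0], [0.693, -0.721, -0.001], [-0.001, 0.0, -1.0]]
contact_force: [-4.0, -0.7, 7.2]
finger_gap: 0.025
finger_force: 40.0
```

```bash
python3 m.py 168.8
```

```text
t 26.22 turn 2.181 Mz [0.212 0.179 0.101] mean 0.164 z 0.0699 F [-3.2 -0.4  6.9]
```

send_rows([
  {"hand":0.2,"tx":0,"ty":0,"tz":0,"wx":0,"wy":0,"wz":0.04},
  {"hand":0.2,"tx":0,"ty":0,"tz":0.0001,"wx":0,"wy":0,"wz":0.08},
])

```text
time_s: 26.38
position: [0.517, 0.0899, 0.0699]
orientation: [[0.774, 0.633, -0.0], [0.633, -0.774, -0.001], [-0.001, 0.0, -1.0]]
contact_force: [-3.9, 0.9, 7.3]
finger_gap: 0.0249
finger_force: 40.0
```

```bash
python3 m.py 168.8
```

```text
t 26.48 turn 2.261 Mz [0.173 0.131 0.13 ] mean 0.145 z 0.0699 F [-3.5  0.2  7.1]
```

send_rows([
  {"hand":0.2,"tx":0,"ty":0,"tz":0,"wx":0,"wy":0,"wz":0.04},
  {"hand":0.2,"tx":0,"ty":0,"tz":0.0001,"wx":0,"wy":0,"wz":0.08},
])

```text
time_s: 26.65
position: [0.517, 0.09, 0.0698]
orientation: [[0.822, 0.569, -0.001], [0.569, -0.822, -0.0], [-0.001, 0.0, -1.0]]
contact_force: [-4.0, -0.6, 8.0]
finger_gap: 0.0251
finger_force: 40.0
```

```bash
python3 m.py 168.8
```

```text
t 26.75 turn 2.341 Mz [0.182 0.174 0.164] mean 0.174 z 0.0698 F [-4.1  0.1  7.7]
```

send_rows([
  {"hand":0.2,"tx":0,"ty":0,"tz":0,"wx":0,"wy":0,"wz":0.04},
  {"hand":0.2,"tx":0,"ty":0,"tz":0.0001,"wx":0,"wy":0,"wz":0.08},
])

```text
time_s: 26.92
position: [0.517, 0.0901, 0.0697]
orientation: [[0.865, 0.502, -0.001], [0.502, -0.865, -0.0], [-0.001, -0.0, -1.0]]
contact_force: [-4.4, 0.1, 7.8]
finger_gap: 0.025
finger_force: 40.0
```

```bash
python3 m.py 168.8
```

```text
t 27.02 turn 2.420 Mz [0.175 0.193 0.117] mean 0.162 z 0.0697 F [-4.4 -0.2  7.4]
```

send_rows([
  {"hand":0.2,"tx":0,"ty":0,"tz":0,"wx":0,"wy":0,"wz":0.04},
  {"hand":0.2,"tx":0,"ty":0,"tz":0.0001,"wx":0,"wy":0,"wz":0.08},
])

```text
time_s: 27.18
position: [0.517, 0.0903, 0.0697]
orientation: [[0.902, 0.431, -0.001], [0.431, -0.902, 0.0], [-0.001, -0.0, -1.0]]
contact_force: [-4.7, 0.8, 7.3]
finger_gap: 0.0247
finger_force: 40.0
```

```bash
python3 m.py 168.8
```

```text
t 27.28 turn 2.500 Mz [0.257 0.207 0.196] mean 0.220 z 0.0697 F [-4.2  0.3  7.5]
```

send_rows([
  {"hand":0.2,"tx":0,"ty":0,"tz":0,"wx":0,"wy":0,"wz":0.04},
  {"hand":0.2,"tx":0,"ty":0,"tz":0.0001,"wx":0,"wy":0,"wz":0.08},
])

```text
time_s: 27.45
position: [0.517, 0.0904, 0.0697]
orientation: [[0.934, 0.358, -0.0], [0.358, -0.934, 0.0], [-0.0, -0.0, -1.0]]
contact_force: [-4.9, 0.8, 8.8]
finger_gap: 0.0249
finger_force: 40.0
```

```bash
python3 m.py 168.8
```

```text
t 27.55 turn 2.580 Mz [0.33  0.253 0.293] mean 0.292 z 0.0697 F [-4.7  0.9  8.4]
```

send_rows([
  {"hand":0.2,"tx":0,"ty":0,"tz":0,"wx":0,"wy":0,"wz":0.03},
  {"hand":0.2,"tx":0,"ty":0,"tz":0.0001,"wx":0,"wy":0,"wz":0.06},
])

```text
time_s: 27.72
position: [0.517, 0.0906, 0.0697]
orientation: [[0.953, 0.302, -0.0], [0.302, -0.953, 0.0], [-0.0, -0.001, -1.0]]
contact_force: [-5.0, 1.1, 8.3]
finger_gap: 0.0247
finger_force: 40.0
```

```bash
python3 m.py 168.8
```

```text
t 27.82 turn 2.639 Mz [0.371 0.356 0.31 ] mean 0.346 z 0.0696 F [-4.6  1.4  8.2]
```

send_rows([
  {"hand":0.45,"tx":0,"ty":0,"tz":0,"wx":0,"wy":0,"wz":0},
  {"hand":0.45,"tx":0,"ty":0,"tz":0,"wx":0,"wy":0,"wz":0},
  {"hand":0.45,"tx":0,"ty":0,"tz":0,"wx":0,"wy":0,"wz":0},
  {"hand":0.45,"tx":0,"ty":0,"tz":-0.02,"wx":0,"wy":0,"wz":0},
  {"hand":0.45,"tx":0,"ty":0,"tz":-0.048,"wx":0,"wy":0,"wz":0},
  {"hand":0.45,"tx":0,"ty":0,"tz":-0.048,"wx":0,"wy":0,"wz":-0.12},
  {"hand":0.45,"tx":0.03,"ty":-0.009,"tz":-0.048,"wx":0,"wy":0,"wz":-0.24},
  {"hand":0.45,"tx":0.06,"ty":-0.018,"tz":-0.048,"wx":0,"wy":0,"wz":-0.36},
  {"hand":0.45,"tx":0.09,"ty":-0.027,"tz":-0.048,"wx":0,"wy":0,"wz":-0.48},
  {"hand":0.45,"tx":0.114,"ty":-0.033,"tz":-0.048,"wx":0,"wy":0,"wz":-0.6},
  {"hand":0.45,"tx":0.114,"ty":-0.033,"tz":-0.048,"wx":0,"wy":0,"wz":-0.72},
  {"hand":0.45,"tx":0.114,"ty":-0.033,"tz":-0.048,"wx":0,"wy":0,"wz":-0.84},
])

```text
time_s: 28.82
position: [0.6168, 0.1566, 0.114]
orientation: [[0.405, 0.914, -0.002], [0.914, -0.405, -0.001], [-0.001, -0.002, -1.0]]
contact_force: [0.2, -0.3, -0.1]
finger_gap: 0.0425
finger_force: 0.0
```

send_rows([
  {"hand":0.45,"tx":0,"ty":0,"tz":0,"wx":0,"wy":0,"wz":-0.12},
  {"hand":0.45,"tx":0,"ty":0,"tz":0,"wx":0,"wy":0,"wz":-0.24},
  {"hand":0.45,"tx":0,"ty":0,"tz":0,"wx":0,"wy":0,"wz":-0.36},
  {"hand":0.45,"tx":0,"ty":0,"tz":0,"wx":0,"wy":0,"wz":-0.48},
  {"hand":0.45,"tx":0,"ty":0,"tz":0,"wx":0,"wy":0,"wz":-0.6},
  {"hand":0.45,"tx":0,"ty":0,"tz":0,"wx":0,"wy":0,"wz":-0.72},
  {"hand":0.45,"tx":0,"ty":0,"tz":0,"wx":0,"wy":0,"wz":-0.84},
  {"hand":0.45,"tx":0,"ty":0,"tz":0,"wx":0,"wy":0,"wz":-0.96},
  {"hand":0.45,"tx":0,"ty":0,"tz":0,"wx":0,"wy":0,"wz":-1.08},
  {"hand":0.45,"tx":0,"ty":0,"tz":0,"wx":0,"wy":0,"wz":-1.2},
  {"hand":0.45,"tx":0,"ty":0,"tz":0,"wx":0,"wy":0,"wz":-1.32},
  {"hand":0.45,"tx":0,"ty":0,"tz":0,"wx":0,"wy":0,"wz":-1.44},
])

```text
time_s: 29.82
position: [0.616, 0.1557, 0.1149]
orientation: [[-0.853, 0.522, -0.001], [0.522, 0.853, -0.001], [0.001, -0.001, -1.0]]
contact_force: [0.3, -0.6, -0.2]
finger_gap: 0.0421
finger_force: 0.0
```

send_rows([
  {"hand":0.45,"tx":0,"ty":0,"tz":0,"wx":0,"wy":0,"wz":-0.12},
  {"hand":0.45,"tx":0,"ty":0,"tz":0,"wx":0,"wy":0,"wz":-0.24},
  {"hand":0.45,"tx":0,"ty":0,"tz":0,"wx":0,"wy":0,"wz":-0.36},
  {"hand":0.45,"tx":0,"ty":0,"tz":0,"wx":0,"wy":0,"wz":-0.361},
  {"hand":0.45,"tx":0,"ty":0,"tz":0,"wx":0,"wy":0,"wz":-0.361},
  {"hand":0.45,"tx":0,"ty":0,"tz":0,"wx":0,"wy":0,"wz":-0.361},
])

```text
time_s: 30.32
position: [0.6161, 0.1559, 0.1152]
orientation: [[-0.981, 0.195, -0.001], [0.195, 0.981, -0.0], [0.001, -0.0, -1.0]]
contact_force: [-0.6, 0.6, -0.7]
finger_gap: 0.0426
finger_force: 0.0
```

```bash
python3 g.py .6160 .1561 .07
```

```text
t 30.32 p [0.6161 0.1559 0.1152] yaw 168.75 tilt [ 5.e-04 -4.e-04 -1.e+00] j [  9.1  17.7  73.9  -0.   88.4 -69.7] F [-0.6  0.6 -0.7] M [ 0.091 -0.129  0.01 ] gap 0.0426 0.0 tau6 0.005
shift [0.0001 0.0002 0.0452]
```

Nut b is firm, with a rise of about 0.2. Next I'll grip d.

send_rows([
  {"hand":0.45,"tx":0,"ty":0.0002,"tz":0.025,"wx":0,"wy":0,"wz":0},
  {"hand":0.45,"tx":0,"ty":0.0002,"tz":0.045,"wx":0,"wy":0,"wz":0},
  {"hand":0.45,"tx":0,"ty":0.0002,"tz":0.045,"wx":0,"wy":0,"wz":0},
  {"hand":0.45,"tx":0,"ty":0.0002,"tz":0.045,"wx":0,"wy":0,"wz":0},
  {"hand":0.2,"tx":0,"ty":0.0002,"tz":0.045,"wx":0,"wy":0,"wz":0},
  {"hand":0.2,"tx":0,"ty":0.0002,"tz":0.045,"wx":0,"wy":0,"wz":0},
  {"hand":0.2,"tx":0,"ty":0.0002,"tz":0.045,"wx":0,"wy":0,"wz":0},
  {"hand":0.2,"tx":0,"ty":0.0002,"tz":0.045,"wx":0,"wy":0,"wz":0},
  {"hand":0.2,"tx":0,"ty":0.0002,"tz":0.045,"wx":0,"wy":0,"wz":0},
], squeeze=40)

```text
time_s: 31.07
position: [0.6173, 0.1563, 0.0724]
orientation: [[-0.981, 0.192, 0.003], [0.192, 0.981, 0.0], [-0.003, 0.001, -1.0]]
contact_force: [1.0, -0.4, 3.5]
finger_gap: 0.0251
finger_force: 40.0
```

```bash
python3 g.py .6160 .1561 .07
```

```text
t 31.07 p [0.6173 0.1563 0.0724] yaw 168.91 tilt [-3.1e-03  9.0e-04 -1.0e+00] j [  9.1  19.1  77.   -0.   83.6 -69.8] F [ 1.  -0.4  3.5] M [ 0.044 -0.172  0.183] gap 0.0251 40.001033172011375 tau6 0.17
shift [ 0.0012 -0.0005  0.0024]
```

send_rows([
  {"hand":0.2,"tx":0,"ty":0,"tz":0.0001,"wx":0,"wy":0,"wz":0.08},
  {"hand":0.2,"tx":0,"ty":0,"tz":0.0002,"wx":0,"wy":0,"wz":0.18},
  {"hand":0.2,"tx":0,"ty":0,"tz":0.0003,"wx":0,"wy":0,"wz":0.28},
  {"hand":0.2,"tx":0,"ty":0,"tz":0.0004,"wx":0,"wy":0,"wz":0.38},
  {"hand":0.2,"tx":0,"ty":0,"tz":0.0005,"wx":0,"wy":0,"wz":0.48},
  {"hand":0.2,"tx":0,"ty":0,"tz":0.0006,"wx":0,"wy":0,"wz":0.58},
  {"hand":0.2,"tx":0,"ty":0,"tz":0.0006,"wx":0,"wy":0,"wz":0.68},
  {"hand":0.2,"tx":0,"ty":0,"tz":0.0007,"wx":0,"wy":0,"wz":0.78},
  {"hand":0.2,"tx":0,"ty":0,"tz":0.0008,"wx":0,"wy":0,"wz":0.88},
  {"hand":0.2,"tx":0,"ty":0,"tz":0.0009,"wx":0,"wy":0,"wz":0.96},
  {"hand":0.2,"tx":0,"ty":0,"tz":0.001,"wx":0,"wy":0,"wz":1.0},
])

```text
time_s: 31.98
position: [0.6169, 0.1557, 0.0715]
orientation: [[-0.365, 0.931, 0.002], [0.931, 0.365, -0.001], [-0.002, 0.002, -1.0]]
contact_force: [-0.6, -1.8, 5.5]
finger_gap: 0.025
finger_force: 40.0
```

send_rows([
  {"hand":0.2,"tx":0,"ty":0,"tz":0.0001,"wx":0,"wy":0,"wz":0.1},
  {"hand":0.2,"tx":0,"ty":0,"tz":0.0002,"wx":0,"wy":0,"wz":0.2},
  {"hand":0.2,"tx":0,"ty":0,"tz":0.0003,"wx":0,"wy":0,"wz":0.3},
  {"hand":0.2,"tx":0,"ty":0,"tz":0.0004,"wx":0,"wy":0,"wz":0.4},
  {"hand":0.2,"tx":0,"ty":0,"tz":0.0005,"wx":0,"wy":0,"wz":0.5},
  {"hand":0.2,"tx":0,"ty":0,"tz":0.0006,"wx":0,"wy":0,"wz":0.6},
  {"hand":0.2,"tx":0,"ty":0,"tz":0.0007,"wx":0,"wy":0,"wz":0.7},
  {"hand":0.2,"tx":0,"ty":0,"tz":0.0007,"wx":0,"wy":0,"wz":0.7},
  {"hand":0.2,"tx":0,"ty":0,"tz":0.0007,"wx":0,"wy":0,"wz":0.7},
])

```text
time_s: 32.73
position: [0.6163, 0.1557, 0.0708]
orientation: [[0.318, 0.948, 0.001], [0.948, -0.318, -0.001], [-0.001, 0.001, -1.0]]
contact_force: [-2.1, -1.6, 5.8]
finger_gap: 0.0249
finger_force: 40.0
```

send_rows([
  {"hand":0.2,"tx":0,"ty":0,"tz":0,"wx":0,"wy":0,"wz":0.04},
  {"hand":0.2,"tx":0,"ty":0,"tz":0.0001,"wx":0,"wy":0,"wz":0.08},
])

```text
time_s: 32.9
position: [0.6163, 0.1557, 0.0707]
orientation: [[0.394, 0.919, 0.001], [0.919, -0.394, -0.001], [-0.0, 0.001, -1.0]]
contact_force: [-2.5, -1.2, 5.4]
finger_gap: 0.0253
finger_force: 40.0
```

```bash
python3 m.py 168.9
```

```text
t 33.0 turn 1.782 Mz [0.15  0.162 0.105] mean 0.139 z 0.0707 F [-2.7 -1.2  5.3]
```

send_rows([
  {"hand":0.2,"tx":0,"ty":0,"tz":0,"wx":0,"wy":0,"wz":0.04},
  {"hand":0.2,"tx":0,"ty":0,"tz":0.0001,"wx":0,"wy":0,"wz":0.08},
])

```text
time_s: 33.17
position: [0.6162, 0.1558, 0.0706]
orientation: [[0.466, 0.885, 0.001], [0.885, -0.466, -0.001], [-0.0, 0.001, -1.0]]
contact_force: [-2.4, -1.1, 6.4]
finger_gap: 0.0253
finger_force: 40.0
```

```bash
python3 m.py 168.9
```

```text
t 33.27 turn 1.862 Mz [0.171 0.15  0.171] mean 0.164 z 0.0706 F [-2.  -1.4  5.9]
```

send_rows([
  {"hand":0.2,"tx":0,"ty":0,"tz":0,"wx":0,"wy":0,"wz":0.04},
  {"hand":0.2,"tx":0,"ty":0,"tz":0.0001,"wx":0,"wy":0,"wz":0.08},
])

```text
time_s: 33.43
position: [0.6162, 0.1558, 0.0705]
orientation: [[0.535, 0.845, 0.001], [0.845, -0.535, -0.001], [-0.0, 0.001, -1.0]]
contact_force: [-2.2, -0.8, 6.1]
finger_gap: 0.0251
finger_force: 40.0
```

```bash
python3 m.py 168.9
```

```text
t 33.53 turn 1.942 Mz [0.168 0.139 0.138] mean 0.148 z 0.0705 F [-2.8 -1.3  6. ]
```

send_rows([
  {"hand":0.2,"tx":0,"ty":0,"tz":0,"wx":0,"wy":0,"wz":0.04},
  {"hand":0.2,"tx":0,"ty":0,"tz":0.0001,"wx":0,"wy":0,"wz":0.08},
])

```text
time_s: 33.7
position: [0.6162, 0.1558, 0.0705]
orientation: [[0.601, 0.799, 0.001], [0.799, -0.601, -0.001], [-0.0, 0.001, -1.0]]
contact_force: [-2.4, -1.3, 6.8]
finger_gap: 0.0253
finger_force: 40.0
```

```bash
python3 m.py 168.9
```

```text
t 33.8 turn 2.022 Mz [0.173 0.171 0.132] mean 0.159 z 0.0705 F [-2.7 -1.1  6.1]
```

send_rows([
  {"hand":0.2,"tx":0,"ty":0,"tz":0,"wx":0,"wy":0,"wz":0.04},
  {"hand":0.2,"tx":0,"ty":0,"tz":0.0001,"wx":0,"wy":0,"wz":0.08},
])

```text
time_s: 33.97
position: [0.6161, 0.1558, 0.0704]
orientation: [[0.663, 0.749, 0.0], [0.749, -0.663, -0.001], [-0.0, 0.001, -1.0]]
contact_force: [-3.1, -1.4, 5.7]
finger_gap: 0.0248
finger_force: 40.0
```

```bash
python3 m.py 168.9
```

```text
t 34.07 turn 2.102 Mz [0.188 0.166 0.094] mean 0.149 z 0.0704 F [-3.  -0.8  5.9]
```

send_rows([
  {"hand":0.2,"tx":0,"ty":0,"tz":0,"wx":0,"wy":0,"wz":0.04},
  {"hand":0.2,"tx":0,"ty":0,"tz":0.0001,"wx":0,"wy":0,"wz":0.08},
])

```text
time_s: 34.23
position: [0.616, 0.1559, 0.0703]
orientation: [[0.721, 0.693, 0.0], [0.693, -0.721, -0.001], [-0.0, 0.001, -1.0]]
contact_force: [-2.6, -1.6, 6.2]
finger_gap: 0.0254
finger_force: 40.0
```

```bash
python3 m.py 168.9
```

```text
t 34.33 turn 2.182 Mz [0.182 0.158 0.139] mean 0.160 z 0.0703 F [-2.5 -1.2  6.2]
```

send_rows([
  {"hand":0.2,"tx":0,"ty":0,"tz":0,"wx":0,"wy":0,"wz":0.04},
  {"hand":0.2,"tx":0,"ty":0,"tz":0.0001,"wx":0,"wy":0,"wz":0.08},
])

```text
time_s: 34.5
position: [0.616, 0.1559, 0.0702]
orientation: [[0.774, 0.633, 0.0], [0.633, -0.774, -0.001], [-0.0, 0.001, -1.0]]
contact_force: [-4.1, -1.5, 6.3]
finger_gap: 0.025
finger_force: 40.0
```

```bash
python3 m.py 168.9
```

```text
t 34.6 turn 2.262 Mz [0.181 0.129 0.114] mean 0.141 z 0.0702 F [-3.9 -1.4  5.9]
```

send_rows([
  {"hand":0.2,"tx":0,"ty":0,"tz":0,"wx":0,"wy":0,"wz":0.04},
  {"hand":0.2,"tx":0,"ty":0,"tz":0.0001,"wx":0,"wy":0,"wz":0.08},
])

```text
time_s: 34.77
position: [0.616, 0.156, 0.0702]
orientation: [[0.822, 0.57, 0.0], [0.57, -0.822, -0.001], [-0.0, 0.001, -1.0]]
contact_force: [-3.1, -0.1, 7.2]
finger_gap: 0.0251
finger_force: 40.0
```

```bash
python3 m.py 168.9
```

```text
t 34.87 turn 2.342 Mz [0.133 0.22  0.126] mean 0.160 z 0.0702 F [-3.6 -0.7  6.8]
```

send_rows([
  {"hand":0.2,"tx":0,"ty":0,"tz":0,"wx":0,"wy":0,"wz":0.04},
  {"hand":0.2,"tx":0,"ty":0,"tz":0.0001,"wx":0,"wy":0,"wz":0.08},
])

```text
time_s: 35.03
position: [0.6159, 0.156, 0.0701]
orientation: [[0.865, 0.502, 0.0], [0.502, -0.865, -0.0], [-0.0, 0.0, -1.0]]
contact_force: [-3.3, -0.2, 6.2]
finger_gap: 0.0251
finger_force: 40.0
```

```bash
python3 m.py 168.9
```

```text
t 35.13 turn 2.422 Mz [0.194 0.099 0.052] mean 0.115 z 0.0701 F [-3.6 -0.7  6.4]
```

send_rows([
  {"hand":0.2,"tx":0,"ty":0,"tz":0,"wx":0,"wy":0,"wz":0.04},
  {"hand":0.2,"tx":0,"ty":0,"tz":0.0001,"wx":0,"wy":0,"wz":0.08},
])

```text
time_s: 35.3
position: [0.6159, 0.1561, 0.07]
orientation: [[0.902, 0.432, 0.0], [0.432, -0.902, -0.0], [-0.0, 0.0, -1.0]]
contact_force: [-3.7, -1.0, 6.9]
finger_gap: 0.0253
finger_force: 40.0
```

```bash
python3 m.py 168.9
```

```text
t 35.4 turn 2.502 Mz [0.211 0.206 0.158] mean 0.192 z 0.0700 F [-3.3 -0.6  6.5]
```

send_rows([
  {"hand":0.2,"tx":0,"ty":0,"tz":0,"wx":0,"wy":0,"wz":0.04},
  {"hand":0.2,"tx":0,"ty":0,"tz":0.0001,"wx":0,"wy":0,"wz":0.08},
])

```text
time_s: 35.57
position: [0.6159, 0.1562, 0.07]
orientation: [[0.934, 0.358, 0.0], [0.358, -0.934, -0.0], [0.0, 0.0, -1.0]]
contact_force: [-3.8, -1.1, 6.5]
finger_gap: 0.0251
finger_force: 40.0
```

```bash
python3 m.py 168.9
```

```text
t 35.67 turn 2.582 Mz [0.155 0.153 0.141] mean 0.150 z 0.0700 F [-3.6 -1.2  6.5]
```

send_rows([
  {"hand":0.2,"tx":0,"ty":0,"tz":0,"wx":0,"wy":0,"wz":0.04},
  {"hand":0.2,"tx":0,"ty":0,"tz":0.0001,"wx":0,"wy":0,"wz":0.08},
])

```text
time_s: 35.83
position: [0.6159, 0.1562, 0.0699]
orientation: [[0.959, 0.282, 0.0], [0.282, -0.959, -0.0], [0.0, 0.0, -1.0]]
contact_force: [-4.9, -1.5, 7.4]
finger_gap: 0.0251
finger_force: 40.0
```

```bash
python3 m.py 168.9
```

```text
t 35.93 turn 2.662 Mz [0.099 0.129 0.165] mean 0.131 z 0.0699 F [-3.8 -0.9  7.1]
```

send_rows([
  {"hand":0.2,"tx":0,"ty":0,"tz":0,"wx":0,"wy":0,"wz":0.04},
  {"hand":0.2,"tx":0,"ty":0,"tz":0.0001,"wx":0,"wy":0,"wz":0.08},
])

```text
time_s: 36.1
position: [0.6159, 0.1562, 0.0699]
orientation: [[0.979, 0.205, 0.0], [0.205, -0.979, -0.0], [0.0, 0.0, -1.0]]
contact_force: [-3.3, -0.4, 7.3]
finger_gap: 0.0249
finger_force: 40.0
```

```bash
python3 m.py 168.9
```

```text
t 36.2 turn 2.742 Mz [0.236 0.149 0.135] mean 0.173 z 0.0698 F [-3.6 -0.3  7.1]
```

send_rows([
  {"hand":0.2,"tx":0,"ty":0,"tz":0,"wx":0,"wy":0,"wz":0.04},
  {"hand":0.2,"tx":0,"ty":0,"tz":0.0001,"wx":0,"wy":0,"wz":0.08},
])

```text
time_s: 36.37
position: [0.6158, 0.1563, 0.0698]
orientation: [[0.992, 0.126, 0.0], [0.126, -0.992, 0.0], [0.0, 0.0, -1.0]]
contact_force: [-4.3, -0.4, 7.2]
finger_gap: 0.025
finger_force: 40.0
```

```bash
python3 m.py 168.9
```

```text
t 36.47 turn 2.822 Mz [0.183 0.171 0.135] mean 0.163 z 0.0698 F [-4.   0.1  7.3]
```

send_rows([
  {"hand":0.2,"tx":0,"ty":0,"tz":0,"wx":0,"wy":0,"wz":0.04},
  {"hand":0.2,"tx":0,"ty":0,"tz":0.0001,"wx":0,"wy":0,"wz":0.08},
])

```text
time_s: 36.63
position: [0.6158, 0.1564, 0.0697]
orientation: [[0.999, 0.046, 0.0], [0.046, -0.999, 0.0], [0.0, -0.0, -1.0]]
contact_force: [-3.8, -0.8, 7.7]
finger_gap: 0.025
finger_force: 40.0
```

```bash
python3 m.py 168.9
```

```text
t 36.73 turn 2.902 Mz [0.194 0.204 0.137] mean 0.178 z 0.0697 F [-3.7 -0.6  7.3]
```

send_rows([
  {"hand":0.2,"tx":0,"ty":0,"tz":0,"wx":0,"wy":0,"wz":0.04},
  {"hand":0.2,"tx":0,"ty":0,"tz":0.0001,"wx":0,"wy":0,"wz":0.08},
])

```text
time_s: 36.9
position: [0.6158, 0.1564, 0.0697]
orientation: [[0.999, -0.034, 0.0], [-0.034, -0.999, 0.0], [0.0, -0.0, -1.0]]
contact_force: [-4.3, -0.4, 7.6]
finger_gap: 0.0252
finger_force: 40.0
```

```bash
python3 m.py 168.9
```

```text
t 37.0 turn 2.982 Mz [0.225 0.157 0.143] mean 0.175 z 0.0697 F [-4.1 -0.4  7.2]
```

send_rows([
  {"hand":0.2,"tx":0,"ty":0,"tz":0,"wx":0,"wy":0,"wz":0.04},
  {"hand":0.2,"tx":0,"ty":0,"tz":0.0001,"wx":0,"wy":0,"wz":0.08},
])

```text
time_s: 37.17
position: [0.6158, 0.1565, 0.0696]
orientation: [[0.994, -0.113, 0.0], [-0.113, -0.994, 0.0], [0.0, -0.0, -1.0]]
contact_force: [-2.9, -0.2, 8.4]
finger_gap: 0.0251
finger_force: 40.0
```

```bash
python3 m.py 168.9
```

```text
t 37.27 turn 3.062 Mz [0.199 0.199 0.14 ] mean 0.179 z 0.0696 F [-3.4  0.   7.7]
```

send_rows([
  {"hand":0.2,"tx":0,"ty":0,"tz":0,"wx":0,"wy":0,"wz":0.04},
  {"hand":0.2,"tx":0,"ty":0,"tz":0.0001,"wx":0,"wy":0,"wz":0.08},
])

```text
time_s: 37.43
position: [0.6159, 0.1566, 0.0696]
orientation: [[0.981, -0.192, 0.0], [-0.192, -0.981, 0.001], [0.0, -0.001, -1.0]]
contact_force: [-3.8, 0.3, 7.6]
finger_gap: 0.0248
finger_force: 40.0
```

```bash
python3 m.py 168.9
```

```text
t 37.53 turn 3.141 Mz [0.257 0.199 0.165] mean 0.207 z 0.0696 F [-3.8  0.5  7.8]
```

send_rows([
  {"hand":0.2,"tx":0,"ty":0,"tz":0,"wx":0,"wy":0,"wz":0.04},
  {"hand":0.2,"tx":0,"ty":0,"tz":0.0001,"wx":0,"wy":0,"wz":0.08},
])

```text
time_s: 37.7
position: [0.616, 0.1568, 0.0696]
orientation: [[0.963, -0.27, 0.001], [-0.27, -0.963, 0.001], [0.0, -0.001, -1.0]]
contact_force: [-3.0, 1.2, 8.3]
finger_gap: 0.0255
finger_force: 40.0
```

```bash
python3 m.py 168.9; python3 g.py
```

```text
t 37.8 turn 3.221 Mz [0.335 0.328 0.265] mean 0.309 z 0.0696 F [-3.4  0.6  7.6]
t 37.8 p [0.616  0.1568 0.0696] yaw -15.58 tilt [ 4.e-04 -9.e-04 -1.e+00] j [  9.2  19.2  77.3   0.   83.5 114.7] F [-3.5  0.6  7.4] M [0.051 0.757 0.265] gap 0.0253 40.00538578256965 tau6 0.445
```

send_rows([
  {"hand":0.2,"tx":0,"ty":0,"tz":0,"wx":0,"wy":0,"wz":0.03},
  {"hand":0.2,"tx":0,"ty":0,"tz":0.0001,"wx":0,"wy":0,"wz":0.06},
])

```text
time_s: 37.97
position: [0.616, 0.1569, 0.0696]
orientation: [[0.945, -0.326, 0.001], [-0.326, -0.945, 0.001], [0.0, -0.001, -1.0]]
contact_force: [-3.6, 0.2, 8.5]
finger_gap: 0.0251
finger_force: 40.0
```

```bash
python3 m.py 168.9
python3 - <<'E'
from h import *
print("bottle",onz(cam("side"),(375,207),0).round(3),onz(cam("scene"),(143,280),0).round(3))
p=onz(cam("side"),(375,207),0);print([ (z,proj(cam("side"),[[p[0],p[1],z]]).round(0).tolist()) for z in(.08,.1,.12,.15)])
print("cabinet corner",onz(cam("side"),(385,150),.12).round(3),onz(cam("side"),(460,285),0).round(3))
E
```

```text
t 38.07 turn 3.280 Mz [0.455 0.326 0.339] mean 0.373 z 0.0695 F [-3.6  0.3  7.6]
bottle [0.746 0.276 0.   ] [ 0.742  0.306 -0.   ]
[(0.08, [[378.0, 179.0]]), (0.1, [[379.0, 171.0]]), (0.12, [[380.0, 163.0]]), (0.15, [[381.0, 151.0]])]
cabinet corner [0.784 0.321 0.12 ] [ 0.789 -0.007  0.   ]
```

send_rows([
  {"hand":0.45,"tx":0,"ty":0,"tz":0,"wx":0,"wy":0,"wz":0},
  {"hand":0.45,"tx":0,"ty":0,"tz":0,"wx":0,"wy":0,"wz":0},
  {"hand":0.45,"tx":0,"ty":0,"tz":0,"wx":0,"wy":0,"wz":0},
  {"hand":0.45,"tx":0,"ty":0,"tz":-0.02,"wx":0,"wy":0,"wz":0},
  {"hand":0.45,"tx":0,"ty":0,"tz":-0.05,"wx":0,"wy":0,"wz":0},
  {"hand":0.45,"tx":0,"ty":0,"tz":-0.08,"wx":0,"wy":0,"wz":0},
  {"hand":0.45,"tx":0,"ty":0,"tz":-0.08,"wx":0,"wy":0,"wz":-0.12},
])

```text
time_s: 38.65
position: [0.6196, 0.1565, 0.1544]
orientation: [[0.978, -0.209, 0.012], [-0.209, -0.978, 0.002], [0.011, -0.004, -1.0]]
contact_force: [0.9, 0.6, 1.4]
finger_gap: 0.0421
finger_force: 0.0
```

send_rows([
  {"hand":0.45,"tx":-0.01,"ty":-0.02,"tz":0,"wx":0,"wy":0,"wz":-0.12},
  {"hand":0.45,"tx":-0.02,"ty":-0.05,"tz":0,"wx":0,"wy":0,"wz":-0.24},
  {"hand":0.45,"tx":-0.03,"ty":-0.08,"tz":0,"wx":0,"wy":0,"wz":-0.36},
  {"hand":0.45,"tx":-0.0438,"ty":-0.1185,"tz":0,"wx":0,"wy":0,"wz":-0.48},
  {"hand":0.45,"tx":-0.0438,"ty":-0.1185,"tz":0,"wx":0,"wy":0,"wz":-0.6},
  {"hand":0.45,"tx":-0.0438,"ty":-0.1185,"tz":0,"wx":0,"wy":0,"wz":-0.72},
  {"hand":0.45,"tx":-0.0438,"ty":-0.1185,"tz":0,"wx":0,"wy":0,"wz":-0.84},
  {"hand":0.45,"tx":-0.0438,"ty":-0.1185,"tz":0,"wx":0,"wy":0,"wz":-0.96},
  {"hand":0.45,"tx":-0.0438,"ty":-0.1185,"tz":0,"wx":0,"wy":0,"wz":-1.08},
  {"hand":0.45,"tx":-0.0438,"ty":-0.1185,"tz":0,"wx":0,"wy":0,"wz":-1.2},
  {"hand":0.45,"tx":-0.0438,"ty":-0.1185,"tz":0,"wx":0,"wy":0,"wz":-1.32},
  {"hand":0.45,"tx":-0.0438,"ty":-0.1185,"tz":0,"wx":0,"wy":0,"wz":-1.44},
])

```text
time_s: 39.65
position: [0.5982, 0.281, 0.1461]
orientation: [[0.331, 0.944, -0.001], [0.944, -0.331, -0.001], [-0.001, -0.001, -1.0]]
contact_force: [0.2, 0.6, -0.5]
finger_gap: 0.0421
finger_force: 0.0
```

send_rows([
  {"hand":0.45,"tx":0,"ty":0,"tz":0,"wx":0,"wy":0,"wz":-0.12},
  {"hand":0.45,"tx":0,"ty":0,"tz":0,"wx":0,"wy":0,"wz":-0.147},
  {"hand":0.45,"tx":0,"ty":0,"tz":0,"wx":0,"wy":0,"wz":-0.147},
  {"hand":0.45,"tx":0,"ty":0,"tz":0,"wx":0,"wy":0,"wz":-0.147},
])

```text
time_s: 39.98
position: [0.5983, 0.2811, 0.1463]
orientation: [[0.196, 0.981, -0.001], [0.981, -0.196, -0.0], [-0.001, -0.001, -1.0]]
contact_force: [-0.6, 0.1, -1.0]
finger_gap: 0.0423
finger_force: 0.0
```

```bash
python3 g.py .598 .282 .05;python3 - <<'E'
from h import *
s=get_state();im=optics.camera("wrist");cv2.imwrite("pics/w3.png",im)
import json;json.dump({k:np.array(s[k]).tolist() for k in("position","orientation")},open("w3.json","w"))
E
```

```text
t 39.98 p [0.5983 0.2811 0.1463] yaw 78.7 tilt [-6.e-04 -7.e-04 -1.e+00] j [20.3 20.2 67.1 -0.  92.8 31.6] F [-0.6  0.1 -1. ] M [-0.037 -0.048 -0.014] gap 0.0423 0.0 tau6 -0.03
shift [ 0.0009 -0.0004  0.0963]
```

View pics/w3.png

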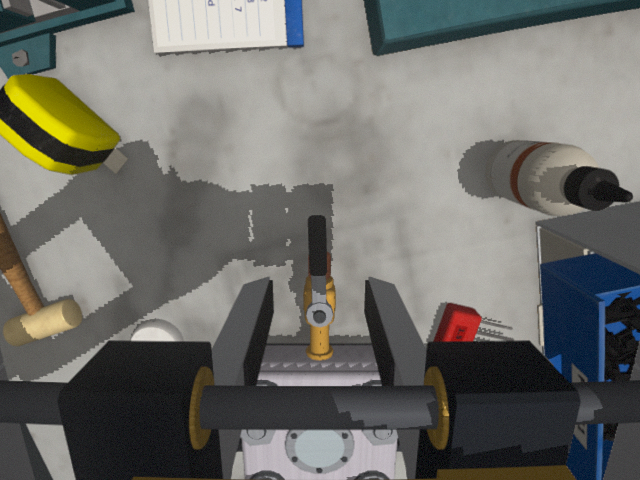

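The lever's sleeve runs from (317,216) to (318,276) and its pivot is at (320,313). Both lie midway between the jaws at 319, so the lever is near 0. Checking coordinates.

Run:
```python
from h import *
import json
C=cam("wrist",json.load(open("w3.json")))
for p in[(317,216),(318,276),(320,313)]:print(onz(C,p,.061).round(4))
```

```text
[0.6004 0.2996 0.061 ]
[0.5929 0.2589 0.061 ]
[0.5889 0.2318 0.061 ]
```

send_rows([
  {"hand":0.45,"tx":0,"ty":-0.0014,"tz":0.03,"wx":0,"wy":0,"wz":-0.03},
  {"hand":0.45,"tx":0,"ty":-0.0014,"tz":0.06,"wx":0,"wy":0,"wz":-0.03},
  {"hand":0.45,"tx":0,"ty":-0.0014,"tz":0.085,"wx":0,"wy":0,"wz":-0.03},
  {"hand":0.45,"tx":0,"ty":-0.0014,"tz":0.097,"wx":0,"wy":0,"wz":-0.03},
  {"hand":0.3,"tx":0,"ty":-0.0014,"tz":0.097,"wx":0,"wy":0,"wz":-0.03},
  {"hand":0.08,"tx":0,"ty":-0.0014,"tz":0.097,"wx":0,"wy":0,"wz":-0.03},
  {"hand":0.08,"tx":0,"ty":-0.0014,"tz":0.097,"wx":0,"wy":0,"wz":-0.03},
  {"hand":0.08,"tx":0,"ty":-0.0014,"tz":0.097,"wx":0,"wy":0,"wz":-0.03},
  {"hand":0.08,"tx":0,"ty":-0.0014,"tz":0.097,"wx":0,"wy":0,"wz":-0.03},
  {"hand":0.08,"tx":0,"ty":-0.0014,"tz":0.097,"wx":0,"wy":0,"wz":-0.03},
], squeeze=12)

```text
time_s: 40.87
position: [0.598, 0.2821, 0.0523]
orientation: [[0.165, 0.986, 0.003], [0.986, -0.165, 0.002], [0.002, 0.003, -1.0]]
contact_force: [-0.7, 0.9, 3.0]
finger_gap: 0.0117
finger_force: 12.0
```

```bash
python3 g.py .588 .231 .05
```

```text
t 40.87 p [0.598  0.2821 0.0523] yaw 80.48 tilt [ 0.002   0.0028 -1.    ] j [20.3 22.9 74.4  0.  82.5 29.9] F [-0.7  0.9  3. ] M [ 0.1    0.104 -0.127] gap 0.0117 11.99546366930008 tau6 -0.099
shift [-0.0521 -0.0014  0.0022]
```

send_rows([
  {"hand":0.08,"tx":-0.0004,"ty":-0.0061,"tz":0,"wx":0,"wy":0,"wz":-0.12},
  {"hand":0.08,"tx":-0.0015,"ty":-0.0121,"tz":0,"wx":0,"wy":0,"wz":-0.24},
  {"hand":0.08,"tx":-0.0033,"ty":-0.018,"tz":0,"wx":0,"wy":0,"wz":-0.36},
  {"hand":0.08,"tx":-0.0058,"ty":-0.0235,"tz":0,"wx":0,"wy":0,"wz":-0.48},
  {"hand":0.08,"tx":-0.0089,"ty":-0.0288,"tz":0,"wx":0,"wy":0,"wz":-0.6},
  {"hand":0.08,"tx":-0.0127,"ty":-0.0336,"tz":0,"wx":0,"wy":0,"wz":-0.72},
  {"hand":0.08,"tx":-0.017,"ty":-0.038,"tz":0,"wx":0,"wy":0,"wz":-0.84},
  {"hand":0.08,"tx":-0.0218,"ty":-0.0418,"tz":0,"wx":0,"wy":0,"wz":-0.96},
  {"hand":0.08,"tx":-0.027,"ty":-0.045,"tz":0,"wx":0,"wy":0,"wz":-1.08},
  {"hand":0.08,"tx":-0.0325,"ty":-0.0475,"tz":0,"wx":0,"wy":0,"wz":-1.2},
  {"hand":0.08,"tx":-0.0383,"ty":-0.0494,"tz":0,"wx":0,"wy":0,"wz":-1.32},
  {"hand":0.08,"tx":-0.0443,"ty":-0.0506,"tz":0,"wx":0,"wy":0,"wz":-1.44},
])

```text
time_s: 41.87
position: [0.5396, 0.2471, 0.0522]
orientation: [[-0.958, 0.287, 0.001], [0.287, 0.958, 0.002], [-0.001, 0.002, -1.0]]
contact_force: [-1.7, 0.9, 5.6]
finger_gap: 0.0117
finger_force: 12.0
```

```bash
python3 g.py .588 .231 .05
```

```text
t 41.87 p [0.5396 0.2471 0.0522] yaw 163.35 tilt [-5.0e-04  2.4e-03 -1.0e+00] j [ 19.1  14.8  85.    0.1  80.1 -54.3] F [-1.7  0.9  5.6] M [ 0.173  0.431 -0.128] gap 0.0117 12.01547384262085 tau6 1.153
shift [-0.051  -0.0015  0.0022]
```

send_rows([
  {"hand":0.08,"tx":-0.0001,"ty":-0.0031,"tz":0,"wx":0,"wy":0,"wz":-0.06},
  {"hand":0.08,"tx":-0.0003,"ty":-0.0056,"tz":0,"wx":0,"wy":0,"wz":-0.11},
  {"hand":0.08,"tx":-0.0005,"ty":-0.0071,"tz":0,"wx":0,"wy":0,"wz":-0.14},
  {"hand":0.08,"tx":-0.0005,"ty":-0.0071,"tz":0,"wx":0,"wy":0,"wz":-0.14},
])

```text
time_s: 42.2
position: [0.5382, 0.2412, 0.0522]
orientation: [[-0.988, 0.155, 0.001], [0.155, 0.988, 0.005], [-0.001, 0.005, -1.0]]
contact_force: [-4.1, 4.1, 5.2]
finger_gap: 0.0122
finger_force: 12.1
```

```bash
python3 g.py .588 .231 .05
```

```text
t 42.2 p [0.5382 0.2412 0.0522] yaw 171.06 tilt [-6.0e-04  4.9e-03 -1.0e+00] j [ 18.5  14.3  85.6   0.2  80.  -62.6] F [-4.1  4.1  5.2] M [ 0.806  0.509 -0.169] gap 0.0122 12.115994095802307 tau6 -0.38
shift [-0.0508 -0.0024  0.0022]
```

send_rows([
  {"hand":0.08,"tx":0,"ty":-0.002,"tz":0,"wx":0,"wy":0,"wz":0},
  {"hand":0.08,"tx":0,"ty":-0.004,"tz":0,"wx":0,"wy":0,"wz":0},
  {"hand":0.08,"tx":0,"ty":-0.004,"tz":0,"wx":0,"wy":0,"wz":0},
  {"hand":0.08,"tx":0,"ty":-0.004,"tz":0,"wx":0,"wy":0,"wz":0},
])

```text
time_s: 42.53
position: [0.5381, 0.241, 0.0523]
orientation: [[-0.988, 0.155, 0.003], [0.155, 0.988, 0.011], [-0.002, 0.012, -1.0]]
contact_force: [-1.7, 12.5, 2.2]
finger_gap: 0.0117
finger_force: 12.0
```

```bash
python3 g.py .588 .231 .05
```

```text
t 42.53 p [0.5381 0.241  0.0523] yaw 171.06 tilt [-0.0015  0.0117 -0.9999] j [ 18.3  14.1  85.8   0.6  79.7 -62.9] F [-1.7 12.5  2.2] M [ 2.221  0.141 -0.119] gap 0.0117 12.043693587183952 tau6 -0.142
shift [-0.0508 -0.0021  0.0023]
```

send_rows([
  {"hand":0.08,"tx":0,"ty":0.002,"tz":0,"wx":0,"wy":0,"wz":0},
  {"hand":0.35,"tx":0,"ty":0.003,"tz":0,"wx":0,"wy":0,"wz":0},
  {"hand":0.35,"tx":0,"ty":0.003,"tz":0,"wx":0,"wy":0,"wz":0},
  {"hand":0.35,"tx":0,"ty":0.003,"tz":0,"wx":0,"wy":0,"wz":0},
  {"hand":0.35,"tx":0,"ty":0.003,"tz":0,"wx":0,"wy":0,"wz":0},
  {"hand":0.35,"tx":0,"ty":0.003,"tz":-0.03,"wx":0,"wy":0,"wz":0},
  {"hand":0.35,"tx":0,"ty":0.003,"tz":-0.07,"wx":0,"wy":0,"wz":0},
  {"hand":0.35,"tx":0,"ty":0.003,"tz":-0.11,"wx":0,"wy":0,"wz":0},
  {"hand":0.35,"tx":0,"ty":0.003,"tz":-0.14,"wx":0,"wy":0,"wz":0},
  {"hand":0.35,"tx":0,"ty":0.003,"tz":-0.14,"wx":0,"wy":0,"wz":0},
  {"hand":0.35,"tx":0,"ty":0.003,"tz":-0.14,"wx":0,"wy":0,"wz":0},
])

```text
time_s: 43.45
position: [0.5394, 0.2382, 0.1928]
orientation: [[-0.988, 0.157, 0.006], [0.157, 0.988, 0.001], [-0.005, 0.002, -1.0]]
contact_force: [0.1, -0.9, -0.6]
finger_gap: 0.0334
finger_force: 0.0
```

```bash
python3 g.py;python3 - <<'E'
from h import *
s=get_state();im=optics.camera("wrist");cv2.imwrite("pics/w4.png",im)
import json;json.dump({k:np.array(s[k]).tolist() for k in("position","orientation")},open("w4.json","w"))
E
```

```text
t 43.45 p [0.5394 0.2382 0.1928] yaw 170.97 tilt [-0.0052  0.0021 -1.    ] j [ 18.3  10.   74.4  -0.   95.3 -62.6] F [ 0.1 -0.9 -0.6] M [ 0.054 -0.131 -0.082] gap 0.0334 0.0 tau6 0.0
```

View pics/w4.png

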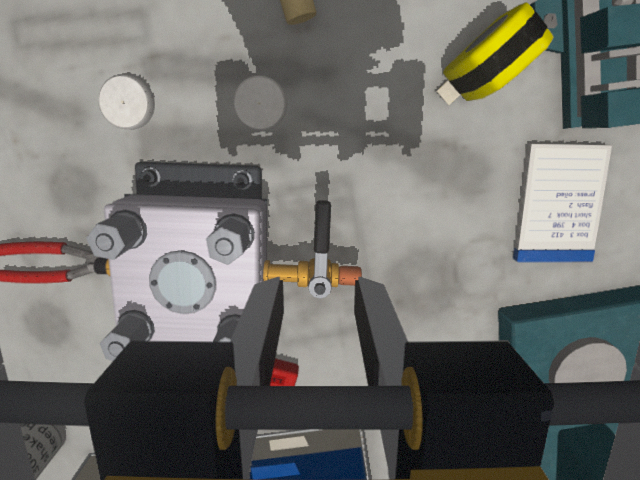

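The lever now lies across the pipe, sleeve tip at (323,203) and pivot at (319,288), and the other items are undisturbed. I'll check the angle, then hand in.

Run:
```python
from h import *
import json
C=cam("wrist",json.load(open("w4.json")))
a=onz(C,(323,203),.061);b=onz(C,(319.5,288),.061);d=a-b
ang=np.radians((np.degrees(np.arctan2(d[1],d[0]))-78.8));print("lever",ang,d.round(4))
if abs(ang-1.571)<.07: print(order.hand_in())
```

```text
lever 1.5707580804277579 [-0.0677  0.0134  0.    ]
the job is handed in; nothing more can be done
None
```

All four nuts were tightened crosswise (a, c, b, d) until the torque rose about 0.18 to 0.23 N m above its steady value. I then swung the vent lever against its stop, measured at 1.571 rad, and handed the job in at about 43.5 s of the 72 s allowed.

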